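Hang the cabinet door on its lift-off hinges and shut it

TASK

Take the door with the two hinge tubes and the knob out of the wooden stand, hold it upright and well open (somewhere near square to the cabinet's front), and lower both tubes together, gently, all the way down onto the cabinet's two hinge pins, then let go of it. Once it hangs by itself, swing it fully shut against the cabinet's front and leave it there. Leave the plain panel, the bottle, the jar and the hammer where they are.

Things in the scene. Friction and masses are not known exactly. Their poses are not given: they have to be found in the camera images.
- cabinet: Open-fronted plywood cabinet, 172 (x) x 110 (y) x 200 mm high, fixed. Origin centre of underside, z up. Its front is the face to its own -y (y=-55 mm). Hinge pins at its +x front corner; two 5 mm rubber stops on the front of the -x side wall. Shut, the door reaches from the pins along the cabinet's -x, middle plane at y=-66. Open square, it reaches from the pins straight out along -y.
- lower_pin (a point): Foot of the lower hinge pin on its axis, where the door's lower tube comes to rest; 55 mm above the bench, at x=80, y=-66 mm in the cabinet's frame, same axes. Steel pin 10 mm thick, pointing up 22 mm, the last 8 mm tapering to a 4 mm tip. It stands on a bracket 16 mm wide, 14 mm high, projecting 19 mm from the cabinet's front.
- upper_pin (a point): Foot of the upper pin, 80 mm above the lower one (135 mm above the bench) on the same vertical axis; same pin and bracket. Its bracket (underside at 121 mm) hangs over the lower pin, so the door cannot come from high above: bring it in from the front with both tubes 24 to 38 mm above their seats, then lower it.
- door_center (a point): Centre of the loose plywood door, 150 (x) x 12 (y) x 160 mm (z), 0.2-0.35 kg, upright in a stand slot, underside 12 mm above the bench. x points from hinge edge to free edge; +y is the outer face with a knob (26 mm thick, 21 mm proud, at x=55, z=-10). Hinge tubes' axis at x=-89, y=0. Hung, this point is 105 mm above the bench; it swings freely. Shut: its x is the cabinet's -x, its y the cabinet's -y.
- door_lower_knuckle (a point): Bottom mouth of the door's lower hinge tube, on its axis, at x=-89, y=0, z=-50 mm from door_center; axes as the door's. Steel tube 24 mm long, 21 mm outside, 13 mm bore, open at both ends.
- door_upper_knuckle (a point): Bottom mouth of the door's upper hinge tube, 80 mm above the lower one on the same axis; same tube.
- stand: Wooden stand fixed to the bench, base 190 (x) x 170 (y) x 12 mm, origin centre of underside. Two slots along its y at x=-40 and +40 mm, 15 mm wide, between rails 130 mm long with tops 52 mm above the bench. Panels stand in the slots; lift straight up 45 mm or more to clear. The door's tubes are at the stand's +y end, its knob towards the stand's +x.
- back_panel: Plain plywood panel without tubes or knob, 150 x 12 x 130 mm, upright in the other slot of the stand (top 142 mm above the bench); origin centre of underside. Leave it alone.
- glue_bottle: White bottle, 56 mm across, 130 mm high, upright on the bench; origin centre of underside. Leave it alone.
- screw_jar: Amber jar, 60 mm across, 70 mm high, upright on the bench; origin centre of underside. Leave it alone.
- hammer: Hammer lying on the bench, about 260 mm long, origin under its middle; leave it alone.
Not all that is in view belongs to the job. Of the things like the cabinet, leave any that is red; of the rest the smaller one is meant. What is shaped like the part that bears door_center but green is not meant.

How it is judged:
By the outcome, as a careful person would: the job done as asked, in the order asked, and still so for the second after the job is handed in, with the robot touching nothing.
It also fails if it takes over 62 s, if anything falls off the work surface, if the arm or the gripper's body presses on something with over 40 N, if the wrist force passes 120 N, or if a joint passes its speed limit or range.

ROBOT

A 6-joint arm with a two-finger parallel gripper is mounted at the origin on the work surface. World frame = base frame: x ahead of the robot, y to its left, z up, the work surface at z = 0. Lengths are in mm, angles in rad, forces in N, time in s.
With the tool pointing down it reaches from about 425 to 925 mm from the base axis. Payload 12.5 kg.
Tool frame: the origin (TCP) lies at the very end of the fingers, on their centre line; the grasp point (between the pads) lies 19 mm behind it; z points along the fingers, y is the line along which they close (so a half turn about z gives the same grasp; the last joint's range is limited). The gripper opens to 85 mm and grips with 20 to 120 N. Pads are 22 mm wide; open, the fingers measure 114 mm over their backs; the gripper's body (76 mm by 85 mm) begins 54 mm behind the grasp point. The pads swing forward as they close: fully open they stand 13 mm farther back than shut.
Start: joints at [-1.379, 0.491, 1.559, -0, 1.092, -0.106], TCP at [183.409, -597.502, 205.627] pointing down, gripper open.
Joint ranges: [-3.1, 3.1], [-0.84, 2.19], [0.05, 2.79], [-1.13, 4.28], [0.06, 2.93], [-2.69, 2.69]. Speed limits (rad/s): [2.22, 2.22, 2.79, 3.14, 3.14, 3.14].

INTERFACE

Orientations are given as a unit quaternion [x, y, z, w].
In Python, from cell import * gives the robot as it stands.
- The arm moves only by the tool send_rows, never from a script. Its arguments are lists of equal length, an entry for each row: "slide": the shift along the world's x, y, z in m, a list of three; "spin": the turn about the world's z in degrees; "grip": the opening, from 0 (shut) to 1 (fully open). In form: {"slide": [[x, y, z], ...], "spin": [spin, ...], "grip": [grip, ...]}. A call has exactly 5 rows; each row is the pose to reach, as a shift and turn from the pose commanded when the call began; what a row does not reach only later rows make up. A row lasts 1/10 s, in which the tool goes at most 50 mm and 8.59 degrees, less where a joint would pass 70% of its speed; a pose out of reach is approached as far as the arm can. A call with a gripper value outside its range is refused whole. The fingers move at their own pace and stop on an object; the grip force is fixed at half the most. Time passes only in rows, so rows that repeat a pose let the fingers close, or fill a call up. It gives the time, the measured TCP pose, the force, the opening and the grip force at its end, in the units of the state.
- get_obs(): the state, without advancing time (a new reading comes with each control period).
- camera(name): name is "side" or "top" or "wrist"; returns the picture (400x640x3 uint8, blue, green, red); there is no depth.
- get_calibration(name): a dict with "fx", "fy", "cx", "cy" (pixels), "R" (3x3) and "t" (3): a world point X has camera coordinates R X + t; the wrist camera has in their place "hand_eye" (4x4, takes a point from camera to tool coordinates, whose origin is the TCP and whose axes are the flange's). Camera axes: x right, y down, z forward; pixel columns grow to the right and rows downward; lengths in mm; the calibration is good to about 2 mm. A picture is of the moment at which its call begins: read the wrist's pose just before it. get_calibration takes no time and is no camera call.
- hand_in(): hands the job in; it is judged then, once.
The state is a dict: "time": time; "joint_pos": joint angles; "joint_vel": joint speeds; "effort": joint torques, N m; "tool_pos": TCP position; "ee_rot": TCP orientation; "ft_force": force on the tool from outside, world axes, zero at the start; "moment": the same for the moment, N m; "width": opening from 0.0 (shut) to 1.0 (fully open); "grasp_force": force on a finger pad.
Only numpy, scipy, OpenCV 4.12 (cv2) and the standard library are available. Lean on these libraries where they do the work, as an engineer would, in place of code of your own. Each camera call takes 0.05 s, during which the arm holds its last target. There are 200 camera calls.

## Working session

There is one attempt and no reset: what is moved stays moved. The work goes in short steps, Python scripts to look and compute and a tool call to move; the robot and the scene stay as the last step left them, time stands still between calls to the robot, and variables do not carry over. Pictures are saved under pics/ and viewed, at most 10 in all, crops included, and the job is handed in when it is done.

Besides the shell and the picture viewer there is one more tool, called after ">>>" as a command line: name --pt "numbers of a row" for each row, then --argument value for the rest. send_rows: Moves the arm, as the interface text tells. Its arguments: {"type":"object","properties":{"slide":{"type":"array","items":{"type":"array","items":{"type":"number"}}},"spin":{"type":"array","items":{"type":"number"}},"grip":{"type":"array","items":{"type":"number"}}},"required":["slide","spin","grip"]}

```bash
mkdir -p pics; ls
python3 - <<'E'
from cell import *
import cv2
for n in ("top","side"):
    cv2.imwrite(f"pics/{n}0.png",camera(n))
    c=get_calibration(n);print(n,c)
print(get_calibration("wrist"))
print(get_obs())
E
```

```text
pics
top {'fx': 473.5779138272263, 'fy': 473.5779138272263, 'cx': 328.3456295490733, 'cy': 204.24765545930038, 'R': array([[ 1.41558835e-02, -9.99899404e-01, -8.90453067e-04],
       [-9.97841332e-01, -1.40696219e-02, -6.41460979e-02],
       [ 6.41271167e-02,  1.79657556e-03, -9.97940121e-01]]), 't': array([  18.74484237,  549.27825526, 1447.90174918])}
side {'fx': 393.0857039277365, 'fy': 393.0857039277365, 'cx': 319.4722958498776, 'cy': 200.2449062491482, 'R': array([[-0.91184128, -0.41053153, -0.00305553],
       [-0.38787288,  0.86390488, -0.32128335],
       [ 0.13453663, -0.29177426, -0.94697818]]), 't': array([ 482.12464208,  215.7566463 , 1108.35485202])}
{'fx': 337.0091765696816, 'fy': 337.0091765696816, 'cx': 321.3832923491777, 'cy': 199.08231732782752, 'hand_eye': array([[-3.25362302e-04, -9.61825164e-01, -2.73664482e-01,
         6.95358183e+01],
       [ 9.99998562e-01, -7.68352036e-04,  1.51155344e-03,
         6.99874497e-01],
       [-1.66412079e-03, -2.73663597e-01,  9.61824031e-01,
        -1.68417063e+02],
       [ 0.00000000e+00,  0.00000000e+00,  0.00000000e+00,
         1.00000000e+00]])}
{'time': 0.1, 'joint_pos': array([-1.37862044e+00,  4.91508086e-01,  1.55939576e+00, -2.62950183e-05,
        1.09170446e+00, -1.05616394e-01]), 'joint_vel': array([ 0.00092474, -0.00228147, -0.00254929, -0.00096638,  0.00048988,
       -0.00010308]), 'effort': array([ 6.21473111e-03, -6.19444799e+01, -2.62028235e+01,  3.83228621e-05,
        2.81842411e-03,  1.15928421e-05]), 'tool_pos': array([ 183.34307841, -597.2635851 ,  205.07822191]), 'ee_rot': array([ 9.88934406e-01,  1.48352559e-01, -3.36249606e-05, -5.06844860e-04]), 'ft_force': array([-0.03725568,  0.09798106, -0.29885411]), 'moment': array([-0.0160663 , -0.01673983, -0.04650519]), 'grasp_force': 0.0, 'width': 0.9995942574964517}
```

View pics/top0.png

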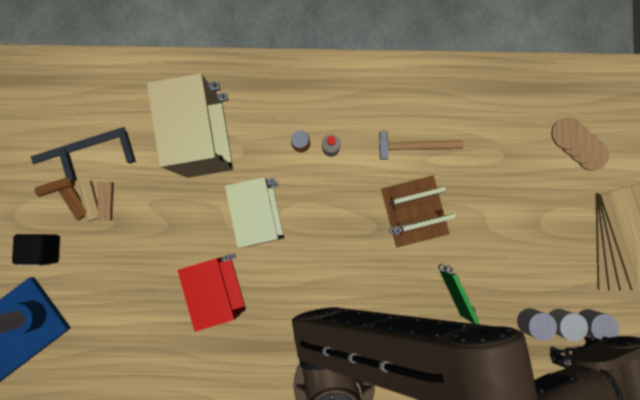

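View pics/side0.png

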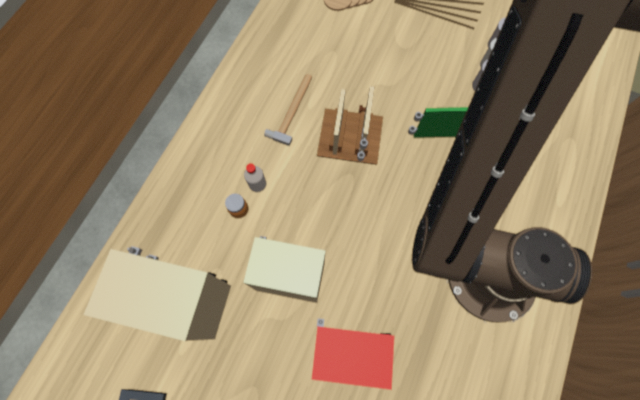

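Candidates in the top view:
- **Cabinets:** large beige at (190,120), small pale one at (253,212), red at (212,292). The small pale one fits: it isn't red, and it is the smaller of the rest.
- **Panels:** in the stand, (420,225) has tubes at its left end (397,230) and (418,197) is the plain one. The green door at (460,295) is not meant.

I'll confirm this in an enlarged crop.

Run:
```python
import cv2,numpy as np
t=cv2.imread("pics/top0.png");s=cv2.imread("pics/side0.png")
a=cv2.resize(t[165:260,210:300],None,fx=4,fy=4,interpolation=cv2.INTER_CUBIC)
b=cv2.resize(t[165:260,370:470],None,fx=4,fy=4,interpolation=cv2.INTER_CUBIC)
c=cv2.resize(s[230:305,235:335],None,fx=3.8,fy=3.8,interpolation=cv2.INTER_CUBIC)[:, :380]
d=cv2.resize(s[80:168,310:410],None,fx=3.8,fy=3.8,interpolation=cv2.INTER_CUBIC)
def st(x,y):
    h=max(x.shape[0],y.shape[0]);p=lambda z:cv2.copyMakeBorder(z,0,h-z.shape[0],0,0,0)
    return np.hstack([p(x),p(y)])
cv2.imwrite("pics/crop1.png",st(a,b)); cv2.imwrite("pics/crop2.png",st(c,d))
```

```text
(no output)
```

View pics/crop1.png

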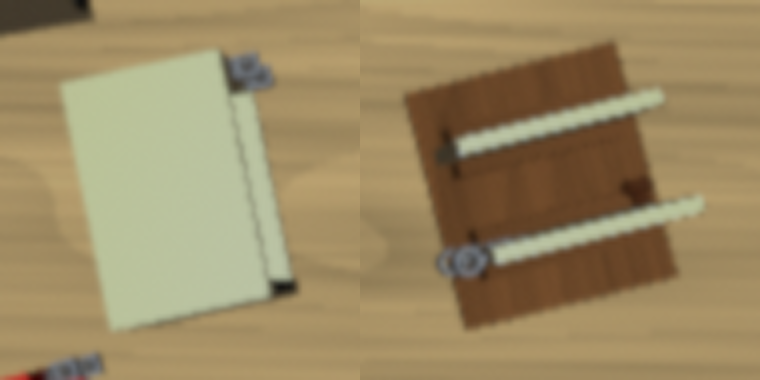

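View pics/crop2.png

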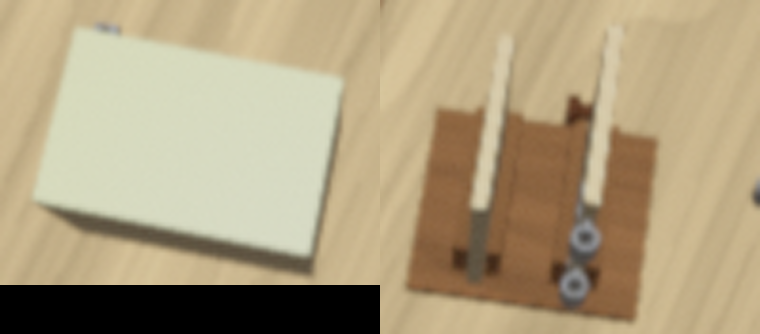

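The crop confirms it. The cabinet has its front towards image right (world -y) and its hinge brackets at the top right (crop (250,72)), on the world +x side. The door's tubes are at crop (465,262) and its knob at (637,190), facing world +x. Next: rough world positions.

```bash
cat > h.py <<'E'
import numpy as np, cv2
from cell import *
from scipy.spatial.transform import Rotation as Ro
def cast(n,px,z,o=None):
    "pixels -> world points on plane z"
    c=get_calibration(n); px=np.atleast_2d(px).astype(float)
    d=np.c_[(px[:,0]-c["cx"])/c["fx"],(px[:,1]-c["cy"])/c["fy"],np.ones(len(px))]
    if n=="wrist":
        R=Ro.from_quat(o["ee_rot"]).as_matrix();H=c["hand_eye"]
        D=d@H[:3,:3].T@R.T; C=R@H[:3,3]+o["tool_pos"]
    else: D=d@c["R"]; C=-c["R"].T@c["t"]
    return C+D*((z-C[2])/D[:,2])[:,None]
def proj(X,o):
    c=get_calibration("wrist");R=Ro.from_quat(o["ee_rot"]).as_matrix();H=c["hand_eye"]
    p=((np.atleast_2d(X)-o["tool_pos"])@R-H[:3,3])@H[:3,:3]
    return p[:,:2]/p[:,2:]*[c["fx"],c["fy"]]+[c["cx"],c["cy"]]
def snap(name):
    o=get_obs();im=camera("wrist");cv2.imwrite(f"pics/{name}.png",im)
    np.save(f"pics/{name}.npy",np.r_[o["tool_pos"],o["ee_rot"]]);return o
def load(name):
    a=np.load(f"pics/{name}.npy");return dict(tool_pos=a[:3],ee_rot=a[3:])
E
python3 - <<'E'
from h import *
a=np.array([[60,82],[218,50],[270,297],[110,330]])/4+[210,165]
print(cast("top",a,200).round(1))
d=np.array([[492,256],[702,205]]); d=(d-[360,0])/4+[370,165]
P=cast("top",d,172);print(P.round(1),P.mean(0),np.degrees(np.arctan2(*(P[1]-P[0])[1::-1])))
s=(np.array([[404,93],[612,41],[678,272],[466,328]])-[360,0])/4+[370,165]
print(cast("top",s,12).round(1),cast("top",s,12).mean(0))
b=cast("top",a,200);print(b.mean(0)); 
for i,j in((3,0),(2,1)): print(np.degrees(np.arctan2(*(b[j]-b[i])[1::-1])),np.linalg.norm(b[j]-b[i]))
E
```

```text
[[584.3 307.6 200. ]
 [607.7 200.8 200. ]
 [440.7 161.9 200. ]
 [417.1 269.2 200. ]]
[[ 473.5 -180.6  172. ]
 [ 510.8 -325.5  172. ]] [ 492.15002823 -253.08302029  172.        ] -75.58631404996784
[[ 601.5 -136.7   12. ]
 [ 644.5 -298.5   12. ]
 [ 465.5 -349.5   12. ]
 [ 420.  -185.8   12. ]] [ 532.88227277 -242.63500024   12.        ]
[512.44529027 234.86405159 200.        ]
12.929733105901638 171.59057173707487
13.10912619950993 171.37944859420006
```

>>> send_rows --pt "0.03 0.03 0.04" --pt "0.06 0.06 0.08" --pt "0.09 0.09 0.12" --pt "0.12 0.12 0.12" --pt "0.15 0.15 0.12" --spin '[8, 16, 24, 32, 40]' --grip '[1, 0.6, 0.6, 0.6, 0.6]'

```text
time: 0.6
tool_pos: [330.9, -450.2, 327.2]
ee_rot: [0.877, 0.48, 0.0, 0.001]
ft_force: [0.6, -0.6, -0.0]
width: 0.601
grasp_force: 0.0
```

>>> send_rows --pt "0.03 0.03 0" --pt "0.06 0.07 0" --pt "0.09 0.1 0" --pt "0.12 0.14 0" --pt "0.15 0.18 0" --spin '[8, 16, 24, 32, 40]' --grip '[0.6, 0.6, 0.6, 0.6, 0.6]'

```text
time: 1.1
tool_pos: [480.7, -269.3, 325.1]
ee_rot: [0.66, 0.751, 0.0, -0.0]
ft_force: [0.5, 0.0, -0.2]
width: 0.6
grasp_force: 0.0
```

Run:
```python
from h import *
o=get_obs();print(o["time"],o["tool_pos"],Ro.from_quat(o["ee_rot"]).as_matrix()[:,0],o["width"],o["joint_pos"])
```

```text
1.1 [ 480.74386249 -269.32609942  325.08307531] [-1.28325663e-01  9.91732044e-01  2.76472687e-04] 0.59967392488019 [-6.30577467e-01  2.82850111e-01  1.56584868e+00  7.68686351e-05
  1.29321759e+00 -7.59279072e-01]
```

>>> send_rows --pt "0.003 0.01 -0.03" --pt "0.006 0.02 -0.06" --pt "0.009 0.026 -0.09" --pt "0.009 0.026 -0.12" --pt "0.009 0.026 -0.12" --spin '[3, 7, 7, 7, 7]' --grip '[0.6, 0.6, 0.6, 0.6, 0.6]'

```text
time: 1.6
tool_pos: [487.5, -243.9, 202.0]
ee_rot: [0.615, 0.788, -0.0, -0.003]
ft_force: [-0.5, -0.4, -0.2]
width: 0.598
grasp_force: 0.0
```

Run:
```python
from h import *
o=snap("w1");print(o["tool_pos"])
```

```text
[ 487.54159576 -243.86172824  202.00514739]
```

View pics/w1.png

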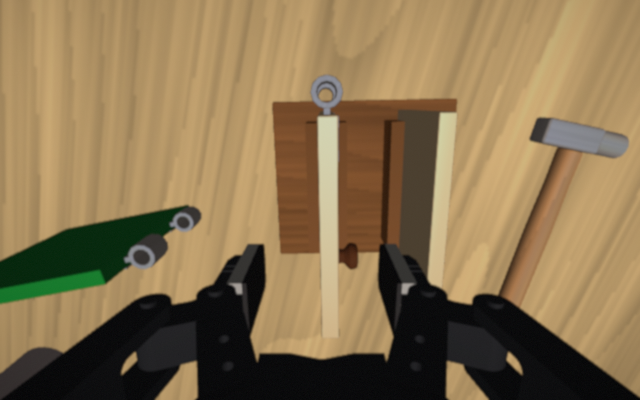

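The wrist view shows the door top as a strip from (328,116) to (330,337), the tube mouth at (326,91), the knob at (348,256), and the plain panel at the right (440,200). Now the sub-pixel measurement.

Run:
```python
from h import *
im=cv2.imread("pics/w1.png");o=load("w1")
print(im[200,328],im[91,326],im[91,314])
m=cv2.inRange(im,(130,170,170),(255,255,255));m[:, :300]=0;m[:,360:]=0
n,l,s,c=cv2.connectedComponentsWithStats(m);i=1+np.argmax(s[1:,4]);print(s[i])
y,x=np.nonzero(l==i)
mid=np.array([[x[y==r].mean(),r] for r in range(s[i][1]+4,s[i][1]+s[i][3]-4)])
f=np.polyfit(mid[:,1],mid[:,0],1)
e=[(np.polyval(f,r),r) for r in (s[i][1]-.5,s[i][1]+s[i][3]-.5)]
P=cast("wrist",e,172);print(e,P,np.linalg.norm(P[1]-P[0]),np.degrees(np.arctan2(*(P[1]-P[0])[1::-1])))
hsv=cv2.cvtColor(im,cv2.COLOR_BGR2HSV)[65:125,300:352]
g=((hsv[...,1]<50)&(hsv[...,2]<200)).astype(np.uint8)
cs=cv2.findContours(g,cv2.RETR_EXTERNAL,cv2.CHAIN_APPROX_NONE)[0];k=max(cs,key=cv2.contourArea)
k=k[k[:,0,1]<27]
print("low",cv2.minEnclosingCircle(k),k[:,0].min(0),k[:,0].max(0))
q=np.array(cv2.minEnclosingCircle(k)[0])+[300,65];T=cast("wrist",q,146)[0];print(q,T)
u=(P[1]-P[0])/np.linalg.norm(P[1]-P[0]);print("center",P.mean(0),"tube->ctr along",(P.mean(0)-T)@u,"lat",np.cross(u[:2],(P.mean(0)-T)[:2]))
```

```text
[166 203 211] [ 96 138 167] [148 138 137]
[ 318  117   20  220 3717]Traceback (most recent call last):
  File "<stdin>", line 10, in <module>
  File "h.py", line 9, in cast
    R=Ro.from_quat(o["ee_rot"]).as_matrix();H=c["hand_eye"]
                   ~^^^^^^^^^^
TypeError: 'NoneType' object is not subscriptable
```

```bash
cat > m.py <<'E'
from h import *
def tube(im,box):
    x0,x1,y0,y1=box
    hsv=cv2.cvtColor(im,cv2.COLOR_BGR2HSV)[y0:y1,x0:x1]
    g=((hsv[...,1]<60)&(hsv[...,2]<210)).astype(np.uint8)
    cs=cv2.findContours(g,cv2.RETR_EXTERNAL,cv2.CHAIN_APPROX_NONE)[0];k=max(cs,key=cv2.contourArea)
    return k[:,0]+[x0,y0]
E
python3 - <<'E'
from m import *
im=cv2.imread("pics/w1.png");o=load("w1")
m=cv2.inRange(im,(130,170,170),(255,255,255));m[:, :300]=0;m[:,360:]=0
n,l,s,c=cv2.connectedComponentsWithStats(m);i=1+np.argmax(s[1:,4])
y,x=np.nonzero(l==i)
mid=np.array([[x[y==r].mean(),r] for r in range(121,333)])
f=np.polyfit(mid[:,1],mid[:,0],1)
e=[(np.polyval(f,r),r) for r in (116.5,336.5)]
P=cast("wrist",e,172,o);d=P[1]-P[0];print(e,P,np.linalg.norm(d),np.degrees(np.arctan2(d[1],d[0])))
k=tube(im,(300,352,65,125));k=k[k[:,1]<98]
q,r=cv2.minEnclosingCircle(k);T=cast("wrist",q,146,o)[0];print(q,r,T)
u=d/np.linalg.norm(d);v=P.mean(0)-T;print("center",P.mean(0),"along",v@u,"lat",u[0]*v[1]-u[1]*v[0])
R=Ro.from_quat(o["ee_rot"]).as_matrix();print("tool x",np.degrees(np.arctan2(R[1,0],R[0,0])))
E
```

```text
[(np.float64(326.7526341542054), 116.5), (np.float64(330.0115167891909), 336.5)] [[ 475.63263491 -183.72212452  172.        ]
 [ 514.42210376 -326.57433906  172.        ]] 148.02492389024562 -74.80844875557739
(326.3673400878906, 90.48979949951172) 16.01563835144043 [ 471.94166109 -169.01634796  146.        ]
center [ 495.02736933 -255.14823179  172.        ] along 89.171555442473 lat -0.291609529497844
tool x 104.08853496633235
```

Run:
```python
from h import *
o=get_obs();print(o["tool_pos"],o["joint_vel"].round(3),o["time"])
```

```text
[ 488.41168162 -244.6371954   204.33281489] [-0.006 -0.038 -0.052 -0.     0.023 -0.001] 1.65
```

>>> send_rows --pt "0 0 0" --pt "0 0 0" --pt "0 0 0" --pt "0 0 0" --pt "0 0 0" --spin '[1, 1, 1, 1, 1]' --grip '[0.6, 0.6, 0.6, 0.6, 0.6]'

```text
time: 2.15
tool_pos: [488.9, -245.1, 205.7]
ee_rot: [0.608, 0.794, 0.0, 0.0]
ft_force: [0.2, -0.7, 0.2]
width: 0.601
grasp_force: 0.0
```

Run:
```python
from m import *
o=snap("w2");print(o["tool_pos"])
im=cv2.imread("pics/w2.png")
m=cv2.inRange(im,(130,170,170),(255,255,255));m[:, :290]=0;m[:,365:]=0
n,l,s,c=cv2.connectedComponentsWithStats(m);i=1+np.argmax(s[1:,4]);t,h=s[i][1],s[i][3]
y,x=np.nonzero(l==i)
mid=np.array([[x[y==r].mean(),r] for r in range(t+4,t+h-4)])
f=np.polyfit(mid[:,1],mid[:,0],1)
P=cast("wrist",[(np.polyval(f,r),r) for r in (t-.5,t+h-.5)],172,o);d=P[1]-P[0];print(P.mean(0),np.linalg.norm(d),np.degrees(np.arctan2(d[1],d[0])))
R=Ro.from_quat(o["ee_rot"]).as_matrix();print("tool x",np.degrees(np.arctan2(R[1,0],R[0,0])))
```

```text
[ 488.94363151 -245.1260654   205.73815871]
[ 495.02567256 -255.22513841  172.        ] 147.91269070486152 -74.90331984814874
tool x 105.05180595304377
```

>>> send_rows --pt "0.0035 -0.0005 -0.01" --pt "0.0035 -0.0005 -0.03" --pt "0.0035 -0.0005 -0.05" --pt "0.0035 -0.0005 -0.07" --pt "0.0035 -0.0005 -0.078" --spin '[0, 0, 0, 0, 0]' --grip '[0.6, 0.6, 0.6, 0.6, 0.6]'

```text
time: 2.7
tool_pos: [491.8, -245.1, 125.1]
ee_rot: [0.608, 0.794, -0.0, -0.001]
ft_force: [0.5, -0.3, 0.3]
width: 0.599
grasp_force: 0.0
```

>>> send_rows --pt "0 0 0" --pt "0 0 0" --pt "0 0 0" --pt "0 0 0" --pt "0 0 0" --spin '[0, 0, 0, 0, 0]' --grip '[0.6, 0.3, 0.1, 0, 0]'

```text
time: 3.2
tool_pos: [492.8, -245.8, 128.3]
ee_rot: [0.608, 0.794, 0.0, 0.001]
ft_force: [-0.5, 0.4, 6.8]
width: 0.125
grasp_force: 60.5
```

>>> send_rows --pt "0 0 0" --pt "0 0 0" --pt "0 0 0" --pt "0 0 0.002" --pt "0 0 0.005" --spin '[0, 0, 0, 0, 0]' --grip '[0, 0, 0, 0, 0]'

```text
time: 3.7
tool_pos: [492.2, -245.4, 132.3]
ee_rot: [0.608, 0.794, 0.0, -0.0]
ft_force: [0.2, 0.2, -2.9]
width: 0.123
grasp_force: 59.3
```

>>> send_rows --pt "0 0 0.015" --pt "0 0 0.03" --pt "0 0 0.045" --pt "0 0 0.06" --pt "0 0 0.068" --spin '[0, 0, 0, 0, 0]' --grip '[0, 0, 0, 0, 0]'

```text
time: 4.2
tool_pos: [492.5, -245.6, 201.5]
ee_rot: [0.608, 0.794, 0.0, 0.001]
ft_force: [0.6, -0.4, -2.7]
width: 0.122
grasp_force: 59.4
```

Run:
```python
from h import *
print("bottle cap/jar lid",cast("top",[(331,141)],130),cast("top",[(300,138)],70),cast("top",[(384,145)],15),cast("top",[(272,183)],157))
o=get_obs();print(o["tool_pos"],o["ft_force"],o["moment"])
```

```text
bottle cap/jar lid [[724.45917388  21.23772856 130.        ]] [[744.25924412 114.58052312  70.        ]] [[ 737.09414922 -144.76985931   15.        ]] [[597.55660476 185.30958445 157.        ]]
[ 492.53473688 -245.61314023  201.45022514] [ 0.62724744 -0.42849895 -2.73978005] [0.01333837 0.03582794 0.0051826 ]
```

>>> send_rows --pt "0 0 0.025" --pt "0 0 0.05" --pt "0 0 0.07" --pt "0.01 0.03 0.07" --pt "0.025 0.06 0.07" --spin '[0, 0, 0, 0, 0]' --grip '[0, 0, 0, 0, 0]'

```text
time: 4.7
tool_pos: [517.1, -185.3, 270.7]
ee_rot: [0.609, 0.793, 0.0, 0.0]
ft_force: [0.6, -0.3, -2.2]
width: 0.125
grasp_force: 59.3
```

>>> send_rows --pt "0.014 0.028 0" --pt "0.028 0.056 0" --pt "0.042 0.084 0" --pt "0.056 0.112 0" --pt "0.07 0.14 0" --spin '[0, 0, -1, -2, -2]' --grip '[0, 0, 0, 0, 0]'

```text
time: 5.2
tool_pos: [587.6, -44.3, 269.9]
ee_rot: [0.622, 0.783, -0.0, -0.0]
ft_force: [-0.5, -0.1, -2.4]
width: 0.125
grasp_force: 59.3
```

>>> send_rows --pt "0.014 0.028 0" --pt "0.028 0.056 -0.02" --pt "0.042 0.08 -0.04" --pt "0.049 0.094 -0.065" --pt "0.049 0.099 -0.085" --spin '[0, 0, 0, 0, 0]' --grip '[0, 0, 0, 0, 0]'

```text
time: 5.7
tool_pos: [636.5, 55.1, 183.2]
ee_rot: [0.621, 0.783, -0.0, -0.001]
ft_force: [-0.0, 0.2, -2.5]
width: 0.123
grasp_force: 59.3
```

>>> send_rows --pt "0 0 -0.007" --pt "0 0 -0.013" --pt "0 0 -0.013" --pt "0 0 -0.013" --pt "0 0 -0.013" --spin '[0, 0, 0, 0, 0]' --grip '[0, 0, 0, 0, 0]'

```text
time: 6.2
tool_pos: [636.7, 53.1, 173.3]
ee_rot: [0.622, 0.783, 0.0, 0.001]
ft_force: [0.0, 1.0, -2.8]
width: 0.125
grasp_force: 59.2
```

Run:
```python
from h import *
o=snap("w3");print(o["tool_pos"],o["joint_pos"])
R=Ro.from_quat(o["ee_rot"]).as_matrix();print("tool x",np.degrees(np.arctan2(R[1,0],R[0,0])))
```

```text
[636.69843669  53.09621443 173.31921819] [-2.01294058e-02  5.41570970e-01  1.56027385e+00  3.93979745e-06
  1.03815572e+00 -2.47600799e-01]
tool x 103.03301918823524
```

View pics/w3.png

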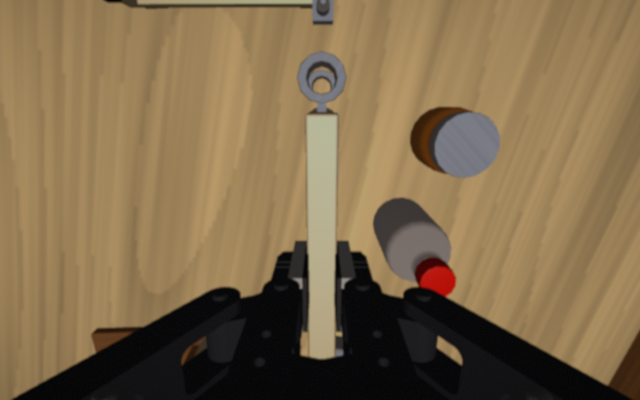

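The view shows the held door as a strip at (322,115-360), its upper tube at (322,75), and the upper bracket with its pin at about (323,8). Bottle and jar are clear. Zooming in on the tube and pin.

Run:
```python
from m import *
im=cv2.imread("pics/w3.png");o=load("w3")
k=tube(im,(290,355,40,125));k=k[k[:,1]<85];q,r=cv2.minEnclosingCircle(k)
print(q,r,cast("wrist",q,o["tool_pos"][2]+18.3,o),"expected r",10.5*337/150)
cv2.imwrite("pics/crop3.png",cv2.resize(im[0:110,270:380],None,fx=5,fy=5,interpolation=cv2.INTER_CUBIC))
H=get_calibration("wrist")["hand_eye"]
```

```text
(321.2197570800781, 75.36199951171875) 24.363073348999023 [[618.74205486 130.81064709 191.61921819]] expected r 23.59
```

View pics/crop3.png

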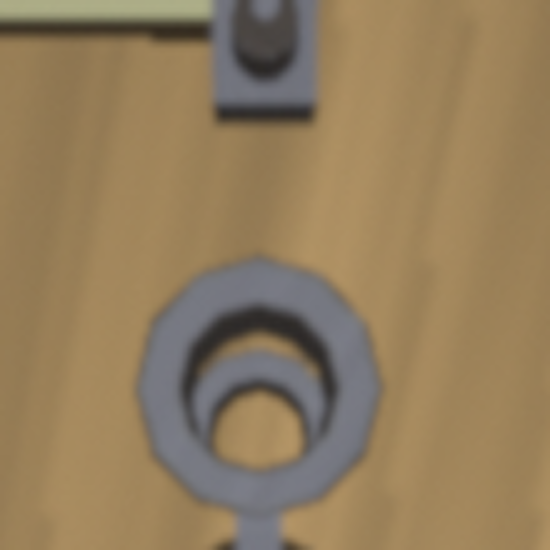

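Run:
```python
from h import *
o=load("w3");z=o["tool_pos"][2]
T=cast("wrist",(321.4,76.6),z+18.3,o)[0]
B=cast("wrist",[(312.7,20.2),(332.7,20.2),(322.6,20.2)],135,o);tip=cast("wrist",(322.6,1.2),157,o)[0]
print(T,B,tip)
```

```text
[618.92575923 130.35137193 191.61921819] [[606.8636669  161.75467435 135.        ]
 [617.65246533 164.25405691 135.        ]
 [612.20377873 162.99178917 135.        ]] [611.23611312 166.59070797 157.        ]
```

The bracket measures 11 mm across at z=135, but it should be 16 mm. So the one in view is the lower bracket (z=55). Recomputing.

Run:
```python
from h import *
o=load("w3")
B=cast("wrist",[(312.7,20.2),(332.7,20.2),(322.6,20.2)],55,o);tip=cast("wrist",(322.6,1.2),77,o)[0]
d=B[1]-B[0];print(B,np.linalg.norm(d),np.degrees(np.arctan2(d[1],d[0])),tip)
n=np.array([-np.sin(np.radians(13)),np.cos(np.radians(13))]);print("pin from bracket",B[2][:2]+8*n)
```

```text
[[601.43269735 177.83326246  55.        ]
 [616.39696018 181.29995226  55.        ]
 [608.83953116 179.54916357  55.        ]] 15.36056966133168 13.043313667228773 [607.052051   186.67892061  77.        ]
pin from bracket [607.03992273 187.34412409]
```

>>> send_rows --pt "-0.002 0.01 0" --pt "-0.004 0.02 0" --pt "-0.006 0.03 0" --pt "-0.007 0.034 0" --pt "-0.007 0.034 0" --spin '[0, 0, 0, 0, 0]' --grip '[0, 0, 0, 0, 0]'

```text
time: 6.75
tool_pos: [629.2, 88.5, 172.4]
ee_rot: [0.622, 0.783, 0.0, 0.0]
ft_force: [0.1, -0.8, -2.4]
width: 0.127
grasp_force: 59.3
```

>>> send_rows --pt "0 0 0" --pt "0 0 0" --pt "0 0 0" --pt "0 0 0" --pt "0 0 0" --spin '[0, 0, 0, 0, 0]' --grip '[0, 0, 0, 0, 0]'

```text
time: 7.25
tool_pos: [629.4, 87.3, 172.3]
ee_rot: [0.622, 0.783, 0.0, 0.0]
ft_force: [-0.4, -0.1, -1.8]
width: 0.126
grasp_force: 59.3
```

Run:
```python
from h import *
o=snap("w4");print(o["tool_pos"],o["ft_force"])
im=cv2.imread("pics/w4.png");cv2.imwrite("pics/crop4.png",cv2.resize(im[0:110,260:390],None,fx=5,fy=5,interpolation=cv2.INTER_CUBIC))
```

```text
[629.44157782  87.27801924 172.29748007] [-0.3917061  -0.09904407 -1.77939665]
```

View pics/crop4.png

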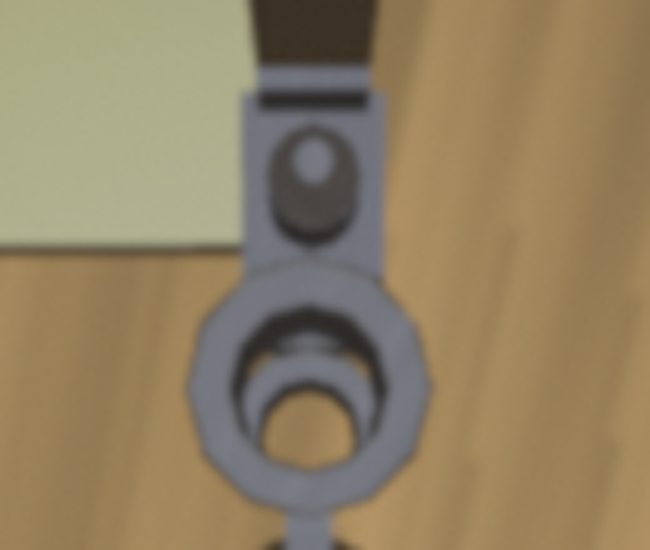

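Now the upper bracket is in view (28.6 px wide, so depth is about 188 mm). The pin tip is at crop (315,160) and the tube centre at crop (311,386).

Run:
```python
from h import *
o=load("w4");z=o["tool_pos"][2]
f=lambda x,y:((x+.5)/5-.5+260,(y+.5)/5-.5)
T=cast("wrist",f(310.5,386),z+18.3,o)[0];tip=cast("wrist",f(314.5,160),157,o)[0]
b=cast("wrist",[f(243,150),f(385,150)],135,o); base=cast("wrist",f(313,245),135,o)[0]
print(T,tip,tip-T,b,np.linalg.norm(b[1]-b[0]));
u=np.array([-np.sin(np.radians(13)),np.cos(np.radians(13))]);print("base est",base[:2]+5*u)
```

```text
[611.81911211 164.48184611 190.59748007] [606.97531681 187.42576404 157.        ] [ -4.8437953   22.94391793 -33.59748007] [[598.18923404 190.57724254 135.        ]
 [613.54363567 194.13253084 135.        ]] 15.76063845484634
base est [606.83138657 187.72979606]
```

>>> send_rows --pt "-0.0015 0.008 0" --pt "-0.003 0.016 0" --pt "-0.0045 0.021 0" --pt "-0.005 0.023 0" --pt "-0.005 0.023 0" --spin '[0, 0, 0, 0, 0]' --grip '[0, 0, 0, 0, 0]'

```text
time: 7.8
tool_pos: [624.3, 110.9, 172.4]
ee_rot: [0.622, 0.783, 0.0, 0.0]
ft_force: [-0.0, 0.8, -1.5]
width: 0.122
grasp_force: 59.3
```

>>> send_rows --pt "0 0 0" --pt "0 0 0" --pt "0 0 -0.001" --pt "0 0 -0.003" --pt "0 0 -0.005" --spin '[0, 0, 0, 0, 0]' --grip '[0, 0, 0, 0, 0]'

```text
time: 8.3
tool_pos: [624.4, 110.4, 167.1]
ee_rot: [0.622, 0.783, 0.0, 0.0]
ft_force: [1.1, 0.5, -3.5]
width: 0.124
grasp_force: 59.3
```

>>> send_rows --pt "0 0 -0.002" --pt "0 0 -0.004" --pt "0 0 -0.006" --pt "0 0 -0.008" --pt "0 0 -0.008" --spin '[0, 0, 0, 0, 0]' --grip '[0, 0, 0, 0, 0]'

```text
time: 8.8
tool_pos: [624.3, 110.5, 159.0]
ee_rot: [0.622, 0.783, -0.0, -0.0]
ft_force: [0.6, -0.9, -2.3]
width: 0.122
grasp_force: 59.3
```

Run:
```python
from h import *
o=snap("w5");print(o["tool_pos"],o["ft_force"],o["moment"])
im=cv2.imread("pics/w5.png");cv2.imwrite("pics/crop5.png",cv2.resize(im[20:130,270:380],None,fx=5,fy=5,interpolation=cv2.INTER_CUBIC))
```

```text
[624.28422382 110.45731166 158.98704771] [ 0.58513545 -0.89183334 -2.28917707] [0.03068058 0.02387165 0.04689697]
```

View pics/crop5.png

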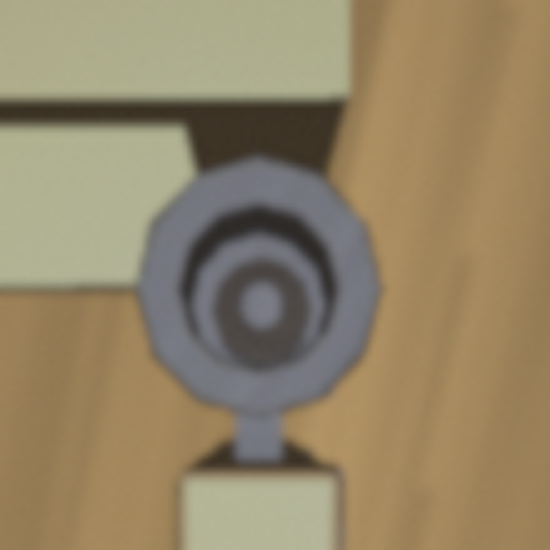

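The pin shows inside the tube bore (tip at crop (263,305), tube ring centred at (260,285)) and the forces are low. Lowering gently.

>>> send_rows --pt "0 0 -0.0015" --pt "0 0 -0.003" --pt "0 0 -0.0045" --pt "0 0 -0.006" --pt "0 0 -0.006" --spin '[0, 0, 0, 0, 0]' --grip '[0, 0, 0, 0, 0]'

```text
time: 9.35
tool_pos: [624.3, 110.5, 153.0]
ee_rot: [0.622, 0.783, -0.0, -0.0]
ft_force: [0.3, 0.1, -1.9]
width: 0.124
grasp_force: 59.3
```

Run:
```python
from h import *
o=load("w5");f=lambda x,y:((x+.5)/5-.5+270,(y+.5)/5-.5+20)
T=cast("wrist",f(260,285),o["tool_pos"][2]+18.3,o)[0];p=cast("wrist",f(263,305),157,o)[0];print(p-T)
o=get_obs();print(o["tool_pos"],o["ft_force"],o["moment"])
```

```text
[  0.3902499   -0.31582574 -20.28704771]
[624.2868499  110.45587282 153.03551611] [ 0.32929957  0.06191975 -1.86018   ] [ 0.06689315 -0.02086022  0.0265317 ]
```

>>> send_rows --pt "0 0 -0.002" --pt "0 0 -0.004" --pt "0 0 -0.006" --pt "0 0 -0.008" --pt "0 0 -0.009" --spin '[0, 0, 0, 0, 0]' --grip '[0, 0, 0, 0, 0]'

```text
time: 9.85
tool_pos: [624.3, 110.5, 144.0]
ee_rot: [0.622, 0.783, -0.0, -0.0]
ft_force: [-0.8, -0.3, -2.2]
width: 0.126
grasp_force: 59.3
```

>>> send_rows --pt "0 0 0" --pt "0 0 -0.0005" --pt "0 0 -0.001" --pt "0 0 -0.0015" --pt "0 0 -0.002" --spin '[0, 0, 0, 0, 0]' --grip '[0, 0, 0, 0, 0]'

```text
time: 10.35
tool_pos: [624.4, 110.5, 142.3]
ee_rot: [0.622, 0.783, 0.0, 0.0]
ft_force: [-0.5, -0.5, -1.8]
width: 0.123
grasp_force: 59.3
```

>>> send_rows --pt "0 0 -0.0005" --pt "0 0 -0.001" --pt "0 0 -0.0015" --pt "0 0 -0.0015" --pt "0 0 -0.0015" --spin '[0, 0, 0, 0, 0]' --grip '[0, 0, 0, 0, 0]'

```text
time: 10.85
tool_pos: [624.5, 110.5, 141.0]
ee_rot: [0.622, 0.783, 0.0, 0.0]
ft_force: [0.5, -0.0, 0.1]
width: 0.122
grasp_force: 59.7
```

>>> send_rows --pt "0 0 -0.0002" --pt "0 0 -0.0005" --pt "0 0 -0.0008" --pt "0 0 -0.001" --pt "0 0 -0.001" --spin '[0, 0, 0, 0, 0]' --grip '[0, 0, 0, 0, 0]'

```text
time: 11.35
tool_pos: [624.8, 110.3, 140.6]
ee_rot: [0.622, 0.783, 0.0, 0.001]
ft_force: [-1.5, -3.2, 7.0]
width: 0.125
grasp_force: 60.7
```

Seated: the upward force rose to 7 N at TCP z=140.6, about the expected seat height. Releasing and rising.

>>> send_rows --pt "0 0 0" --pt "0 0 0" --pt "0 0 0" --pt "0 0 0" --pt "0 0 0" --spin '[0, 0, 0, 0, 0]' --grip '[0.2, 0.3, 0.4, 0.4, 0.4]'

```text
time: 11.85
tool_pos: [624.4, 110.5, 139.7]
ee_rot: [0.622, 0.783, -0.0, -0.0]
ft_force: [0.6, 0.0, 0.0]
width: 0.4
grasp_force: 0.0
```

>>> send_rows --pt "0 0 0.01" --pt "0 0 0.025" --pt "0 0 0.045" --pt "0 0 0.065" --pt "0 0 0.08" --spin '[0, 0, 0, 0, 0]' --grip '[0.4, 0.4, 0.4, 0.4, 0.4]'

```text
time: 12.35
tool_pos: [624.7, 110.5, 221.9]
ee_rot: [0.622, 0.783, 0.001, 0.001]
ft_force: [0.1, 0.3, 0.6]
width: 0.402
grasp_force: 0.0
```

Run:
```python
from h import *
o=snap("w6");print(o["tool_pos"])
im=cv2.imread("pics/w6.png")
m=cv2.inRange(im,(130,165,165),(255,255,255));m[:, :280]=0;m[:,370:]=0;m[:60]=0
n,l,s,c=cv2.connectedComponentsWithStats(m);i=1+np.argmax(s[1:,4]);t,h=s[i][1],s[i][3];print(s[i])
y,x=np.nonzero(l==i);mid=np.array([[x[y==r].mean(),r] for r in range(t+4,t+h-4)]);f=np.polyfit(mid[:,1],mid[:,0],1)
for z in(185,):
  P=cast("wrist",[(np.polyval(f,r),r) for r in (t-.5,t+h-.5)],z,o);d=P[1]-P[0];print(P,np.linalg.norm(d),np.degrees(np.arctan2(d[1],d[0])))
```

```text
[624.65110001 110.52449695 221.91668867]
[ 313  117   17  148 2237]
[[610.8966744  169.76609899 185.        ]
 [632.57946452  75.6570271  185.        ]] 96.57463849063542 -77.02543588235322
```

View pics/w6.png

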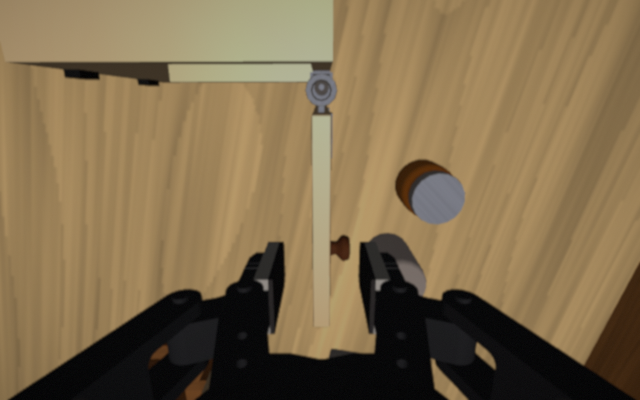

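The door hangs on the pins with its tube at (321,90), open at -77°, which is square to the front. Pictures are used up, so I'll continue on numbers. Working out a closing arc with closed fingers on the outer face, 110 mm from the hinge.

Run:
```python
import numpy as np
H=np.array([607,187.5])
def p(th,s,r=110):
    a=np.radians(th);d=np.array([np.cos(a),np.sin(a)]);return H+r*d+s*np.array([-d[1],d[0]])
P0=p(-77,40);print("start",P0)
ths=[-77]*5+list(np.linspace(-80.5,-147,20))+list(np.linspace(-149,-157,5))+list(np.linspace(-158.5,-164,5))
ss=[36,32,28,24,22]+[21]*30
prev,pt=P0,-77
for k in range(0,35,5):
    q=[p(t,s) for t,s in zip(ths[k:k+5],ss[k:k+5])]
    print([list(((x-prev)/1000).round(3)) for x in q],[round(t-pt,1) for t in ths[k:k+5]])
    prev,pt=q[-1],ths[k+4]
print(p(-167,20.5)-prev,prev)
```

```text
start [670.71941857  89.31733505]
[[np.float64(-0.004), np.float64(-0.001)], [np.float64(-0.008), np.float64(-0.002)], [np.float64(-0.012), np.float64(-0.003)], [np.float64(-0.016), np.float64(-0.004)], [np.float64(-0.018), np.float64(-0.004)]] [0, 0, 0, 0, 0]
[[np.float64(-0.007), np.float64(-0.003)], [np.float64(-0.014), np.float64(-0.005)], [np.float64(-0.02), np.float64(-0.007)], [np.float64(-0.027), np.float64(-0.008)], [np.float64(-0.034), np.float64(-0.009)]] [np.float64(-3.5), np.float64(-7.0), np.float64(-10.5), np.float64(-14.0), np.float64(-17.5)]
[[np.float64(-0.007), np.float64(-0.001)], [np.float64(-0.014), np.float64(-0.001)], [np.float64(-0.02), np.float64(-0.0)], [np.float64(-0.027), np.float64(0.0)], [np.float64(-0.034), np.float64(0.001)]] [np.float64(-3.5), np.float64(-7.0), np.float64(-10.5), np.float64(-14.0), np.float64(-17.5)]
[[np.float64(-0.007), np.float64(0.002)], [np.float64(-0.013), np.float64(0.003)], [np.float64(-0.02), np.float64(0.006)], [np.float64(-0.026), np.float64(0.009)], [np.float64(-0.032), np.float64(0.012)]] [np.float64(-3.5), np.float64(-7
[... 309 characters left out ...]
loat64(-10.5), np.float64(-14.0), np.float64(-17.5)]
[[np.float64(-0.003), np.float64(0.003)], [np.float64(-0.005), np.float64(0.006)], [np.float64(-0.008), np.float64(0.009)], [np.float64(-0.01), np.float64(0.012)], [np.float64(-0.012), np.float64(0.015)]] [np.float64(-2.0), np.float64(-4.0), np.float64(-6.0), np.float64(-8.0), np.float64(-10.0)]
[[np.float64(-0.002), np.float64(0.002)], [np.float64(-0.003), np.float64(0.005)], [np.float64(-0.004), np.float64(0.007)], [np.float64(-0.006), np.float64(0.009)], [np.float64(-0.007), np.float64(0.012)]] [np.float64(-1.5), np.float64(-2.9), np.float64(-4.2), np.float64(-5.6), np.float64(-7.0)]
[-2.61880843  5.78740245] [507.04959792 136.99339525]
```

>>> send_rows --pt "0.02 -0.01 0" --pt "0.046 -0.021 0" --pt "0.046 -0.021 0" --pt "0.046 -0.021 0" --pt "0.046 -0.021 0" --spin '[0, 0, 0, 0, 0]' --grip '[0.4, 0.2, 0, 0, 0]'

```text
time: 12.9
tool_pos: [669.7, 89.8, 219.7]
ee_rot: [0.622, 0.783, -0.0, -0.0]
ft_force: [0.4, 0.5, -1.0]
width: 0.007
grasp_force: 0.0
```

>>> send_rows --pt "0 0 -0.015" --pt "0 0 -0.035" --pt "0 0 -0.055" --pt "0 0 -0.075" --pt "0 0 -0.075" --spin '[0, 0, 0, 0, 0]' --grip '[0, 0, 0, 0, 0]'

```text
time: 13.4
tool_pos: [668.7, 89.9, 142.6]
ee_rot: [0.622, 0.783, -0.001, -0.002]
ft_force: [-1.0, 0.5, -0.0]
width: 0.005
grasp_force: 0.0
```

>>> send_rows --pt "-0.004 -0.001 0" --pt "-0.008 -0.002 0" --pt "-0.012 -0.003 0" --pt "-0.016 -0.004 0" --pt "-0.018 -0.004 0" --spin '[0, 0, 0, 0, 0]' --grip '[0, 0, 0, 0, 0]'

```text
time: 13.9
tool_pos: [652.1, 85.3, 145.4]
ee_rot: [0.622, 0.783, 0.0, 0.0]
ft_force: [0.2, 0.7, 0.6]
width: 0.002
grasp_force: 0.0
```

>>> send_rows --pt "-0.007 -0.003 0" --pt "-0.014 -0.005 0" --pt "-0.02 -0.007 0" --pt "-0.027 -0.008 0" --pt "-0.034 -0.009 0" --spin '[-3.5, -7, -10.5, -14, -17.5]' --grip '[0, 0, 0, 0, 0]'

```text
time: 14.4
tool_pos: [618.2, 76.4, 145.1]
ee_rot: [0.735, 0.678, 0.0, 0.0]
ft_force: [-0.1, -0.4, 0.4]
width: 0.001
grasp_force: 0.1
```

>>> send_rows --pt "-0.007 -0.001 0" --pt "-0.014 -0.001 0" --pt "-0.02 0 0" --pt "-0.027 0 0" --pt "-0.034 0.001 0" --spin '[-3.5, -7, -10.5, -14, -17.5]' --grip '[0, 0, 0, 0, 0]'

```text
time: 14.9
tool_pos: [584.1, 77.4, 145.0]
ee_rot: [0.829, 0.559, 0.0, 0.0]
ft_force: [0.1, -0.3, 0.7]
width: -0.002
grasp_force: 0.1
```

>>> send_rows --pt "-0.007 0.002 0" --pt "-0.013 0.003 0" --pt "-0.02 0.006 0" --pt "-0.026 0.009 0" --pt "-0.032 0.012 0" --spin '[-3.5, -7, -10.5, -14, -17.5]' --grip '[0, 0, 0, 0, 0]'

```text
time: 15.4
tool_pos: [552.2, 89.5, 145.1]
ee_rot: [0.905, 0.426, 0.0, 0.0]
ft_force: [0.4, -0.4, 0.5]
width: -0.002
grasp_force: 0.1
```

Run:
```python
from h import *
o=snap("w7");print(o["tool_pos"],o["ft_force"])
im=cv2.imread("pics/w7.png")
hsv=cv2.cvtColor(im,cv2.COLOR_BGR2HSV)
m=cv2.inRange(im,(120,160,160),(255,255,255))&cv2.inRange(hsv,(20,0,0),(60,90,255))
n,l,s,c=cv2.connectedComponentsWithStats(m)
for i in range(1,n):
    if s[i][4]>300: 
        y,x=np.nonzero(l==i);r=cv2.minAreaRect(np.c_[x,y].astype(np.float32));b=cv2.boxPoints(r);print(r,cast("wrist",b,185,o)[:,:2].round(0).tolist())
```

```text
[552.15673819  89.52137573 145.08365738] [ 0.36457669 -0.42065622  0.47393164]
((126.94129180908203, 38.539642333984375), (43.85855484008789, 112.37864685058594), 29.407188415527344) [[536.0, 204.0], [574.0, 213.0], [580.0, 200.0], [541.0, 191.0]]
((205.3158416748047, 98.90966033935547), (63.730648040771484, 181.27581787109375), 31.32869529724121) [[527.0, 173.0], [592.0, 188.0], [599.0, 168.0], [534.0, 150.0]]
((268.3999938964844, 162.70001220703125), (261.7651672363281, 29.83493995666504), 85.60128784179688) [[591.0, 177.0], [599.0, 171.0], [538.0, 90.0], [527.0, 97.0]]
```

The door follows: its top edge measures about -128°. Continuing, slower.

>>> send_rows --pt "-0.006 0.003 0" --pt "-0.012 0.007 0" --pt "-0.017 0.011 0" --pt "-0.022 0.016 0" --pt "-0.027 0.021 0" --spin '[-3.5, -7, -10.5, -14, -17.5]' --grip '[0, 0, 0, 0, 0]'

```text
time: 15.95
tool_pos: [525.4, 110.5, 145.0]
ee_rot: [0.959, 0.284, 0.0, 0.0]
ft_force: [0.5, -0.9, 0.0]
width: 0.002
grasp_force: 0.1
```

>>> send_rows --pt "-0.003 0.003 0" --pt "-0.005 0.006 0" --pt "-0.008 0.009 0" --pt "-0.01 0.012 0" --pt "-0.012 0.015 0" --spin '[-2, -4, -6, -8, -10]' --grip '[0, 0, 0, 0, 0]'

```text
time: 16.45
tool_pos: [513.5, 125.5, 145.0]
ee_rot: [0.98, 0.2, 0.0, 0.0]
ft_force: [0.5, -0.2, 0.1]
width: 0.004
grasp_force: 0.1
```

>>> send_rows --pt "-0.002 0.002 0" --pt "-0.003 0.005 0" --pt "-0.004 0.007 0" --pt "-0.006 0.009 0" --pt "-0.007 0.012 0" --spin '[-1.5, -3, -4.2, -5.6, -7]' --grip '[0, 0, 0, 0, 0]'

```text
time: 16.95
tool_pos: [506.3, 137.5, 144.9]
ee_rot: [0.99, 0.139, 0.0, 0.0]
ft_force: [-0.1, -0.8, 0.2]
width: 0.001
grasp_force: 0.1
```

>>> send_rows --pt "-0.0005 0.001 0" --pt "-0.001 0.002 0" --pt "-0.0015 0.003 0" --pt "-0.002 0.004 0" --pt "-0.002 0.004 0" --spin '[-1, -2, -3, -3, -3]' --grip '[0, 0, 0, 0, 0]'

```text
time: 17.45
tool_pos: [504.4, 141.6, 144.8]
ee_rot: [0.993, 0.114, 0.0, 0.0]
ft_force: [-0.2, -0.5, 0.5]
width: -0.004
grasp_force: 0.1
```

```bash
cat > d.py <<'E'
from h import *
import sys
o=snap(sys.argv[1]);print(o["tool_pos"],o["ft_force"])
im=cv2.imread(f"pics/{sys.argv[1]}.png")
hsv=cv2.cvtColor(im,cv2.COLOR_BGR2HSV)
m=cv2.inRange(im,(120,160,160),(255,255,255))&cv2.inRange(hsv,(20,0,0),(60,90,255))
n,l,s,c=cv2.connectedComponentsWithStats(m)
for i in range(1,n):
    if s[i][4]>300:
        y,x=np.nonzero(l==i);r=cv2.minAreaRect(np.c_[x,y].astype(np.float32));print(s[i][4],cast("wrist",cv2.boxPoints(r),185,o)[:,:2].round(0).tolist())
E
python3 d.py w8
```

```text
[504.39502527 141.55198903 144.83332974] [-0.22966785 -0.51299446  0.50291865]
5637 [[588.0, 188.0], [590.0, 179.0], [498.0, 153.0], [495.0, 164.0]]
5933 [[577.0, 215.0], [582.0, 198.0], [514.0, 182.0], [508.0, 201.0]]
2568 [[579.0, 193.0], [581.0, 187.0], [518.0, 170.0], [516.0, 177.0]]
```

>>> send_rows --pt "-0.0002 0.001 0" --pt "-0.0004 0.002 0" --pt "-0.0006 0.003 0" --pt "-0.0008 0.004 0" --pt "-0.0008 0.004 0" --spin '[0, 0, 0, 0, 0]' --grip '[0, 0, 0, 0, 0]'

```text
time: 18.0
tool_pos: [503.6, 145.2, 144.8]
ee_rot: [0.993, 0.114, -0.0, 0.0]
ft_force: [0.7, -3.5, 0.4]
width: -0.002
grasp_force: 1.6
```

>>> send_rows --pt "-0.0002 0.0007 0" --pt "-0.0003 0.0014 0" --pt "-0.0004 0.002 0" --pt "-0.0004 0.002 0" --pt "-0.0004 0.002 0" --spin '[0, 0, 0, 0, 0]' --grip '[0, 0, 0, 0, 0]'

```text
time: 18.5
tool_pos: [503.5, 145.9, 144.8]
ee_rot: [0.993, 0.114, -0.0, 0.001]
ft_force: [1.4, -15.2, -0.2]
width: 0.0
grasp_force: 7.1
```

```bash
python3 d.py w9
```

```text
[503.50970146 145.89723836 144.80383441] [  1.44386847 -15.16759824  -0.21852996]
4383 [[588.0, 188.0], [590.0, 180.0], [509.0, 160.0], [506.0, 170.0]]
5049 [[578.0, 213.0], [583.0, 197.0], [521.0, 183.0], [516.0, 200.0]]
1861 [[579.0, 193.0], [580.0, 189.0], [517.0, 173.0], [516.0, 178.0]]
```

The door is against the stops: 15 N at -166.9°, where shut is -167°. Backing off slowly, then checking.

>>> send_rows --pt "0.0001 -0.0005 0" --pt "0.0002 -0.001 0" --pt "0.0003 -0.0015 0" --pt "0.0004 -0.002 0" --pt "0.0006 -0.003 0" --spin '[0, 0, 0, 0, 0]' --grip '[0, 0, 0, 0, 0]'

```text
time: 19.05
tool_pos: [503.8, 144.6, 144.8]
ee_rot: [0.994, 0.114, 0.0, -0.0]
ft_force: [0.5, 0.1, -0.1]
width: 0.001
grasp_force: 0.0
```

>>> send_rows --pt "0.001 -0.003 0" --pt "0.002 -0.01 0" --pt "0.005 -0.025 0" --pt "0.009 -0.045 0" --pt "0.012 -0.06 0" --spin '[0, 0, 0, 0, 0]' --grip '[0, 0, 0, 0, 0]'

```text
time: 19.55
tool_pos: [516.1, 82.8, 144.8]
ee_rot: [0.994, 0.114, 0.0, 0.0]
ft_force: [-0.1, 1.2, -0.2]
width: -0.004
grasp_force: 0.0
```

>>> send_rows --pt "0 0 0.02" --pt "0 0 0.05" --pt "0 0 0.08" --pt "0 0 0.08" --pt "0 0 0.08" --spin '[0, 0, 0, 0, 0]' --grip '[0, 0, 0, 0, 0]'

```text
time: 20.05
tool_pos: [515.9, 83.8, 225.0]
ee_rot: [0.994, 0.113, 0.0, 0.0]
ft_force: [-0.5, 0.8, -0.5]
width: -0.001
grasp_force: 0.0
```

```bash
python3 d.py w10
python3 - <<'E'
from h import *
im=camera("top");cv2.imwrite("pics/top1.png",im)
a=cv2.imread("pics/top0.png");d=cv2.absdiff(a,im).max(2)
for n,(x0,x1,y0,y1) in dict(jarbottle=(288,345,125,160),hammer=(375,465,125,162),panel=(385,450,185,205)).items(): print(n,(d[y0:y1,x0:x1]>40).sum())
E
```

```text
[515.86832326  83.82368141 224.97361064] [-0.50750922  0.77402612 -0.46323707]
2075 [[606.0, 222.0], [611.0, 208.0], [509.0, 184.0], [503.0, 200.0]]
1828 [[588.0, 187.0], [591.0, 179.0], [496.0, 149.0], [492.0, 158.0]]
jarbottle 0
hammer 0
panel 0
```

The door now reads about -163°, so it may have rebounded. Measuring with a line fit.

```bash
cat > e.py <<'E'
from h import *
def ang(o,im):
    hsv=cv2.cvtColor(im,cv2.COLOR_BGR2HSV)
    m=cv2.inRange(im,(120,160,160),(255,255,255))&cv2.inRange(hsv,(20,0,0),(60,90,255))
    n,l,s,c=cv2.connectedComponentsWithStats(m)
    for i in range(1,n):
        if s[i][4]>300:
            y,x=np.nonzero(l==i);P=cast("wrist",np.c_[x,y],185,o)[:,:2]
            v=cv2.fitLine(P.astype(np.float32),cv2.DIST_L2,0,.01,.01).ravel();v[:2]*=-np.sign(v[0])
            q=P@v[:2];print(s[i],np.degrees(np.arctan2(v[1],v[0])).round(2),v[2:].round(1),(q.max()-q.min()).round(1))
if __name__=="__main__":
    for n in("w9","w10"): print(n);ang(load(n),cv2.imread(f"pics/{n}.png"))
    print("now");o=snap("w11");ang(o,cv2.imread("pics/w11.png"))
E
python3 e.py
```

```text
w9
[ 258   37   31  220 4383] -165.83 [554.7 175.2] 83.2
[ 188   46   50  172 5049] -169.0 [551.1 197. ] 63.2
[ 240   60   21  172 1861] -166.39 [550.2 183.6] 64.7
w10
[ 126    7   39  185 2075] -166.94 [559.2 200.4] 105.0
[ 174   59   38  165 1828] -163.54 [549.1 170.6] 100.1
now
[ 126   10   39  178 1870] -167.07 [558.1 199.8] 100.4
[ 174   58   38  165 1833] -163.71 [549.  170.5] 99.5
```

It rebounded about 3° off the rubber stops. I'll close it again more softly and release it with almost no stored force.

>>> send_rows --pt "0 0 -0.03" --pt "0 0 -0.06" --pt "0 0 -0.08" --pt "0 0 -0.08" --pt "-0.001 0.01 -0.08" --spin '[0, 0, 0, 0, 0]' --grip '[0, 0, 0, 0, 0]'

```text
time: 20.7
tool_pos: [514.9, 94.2, 144.6]
ee_rot: [0.994, 0.113, -0.001, 0.0]
ft_force: [0.1, 0.7, 0.0]
width: 0.001
grasp_force: 0.0
```

>>> send_rows --pt "-0.003 0.015 0" --pt "-0.006 0.028 0" --pt "-0.008 0.037 0" --pt "-0.009 0.042 0" --pt "-0.009 0.044 0" --spin '[0, 0, 0, 0, 0]' --grip '[0, 0, 0, 0, 0]'

```text
time: 21.2
tool_pos: [505.6, 139.3, 145.1]
ee_rot: [0.993, 0.114, 0.0, 0.0]
ft_force: [-0.9, 0.1, 0.2]
width: -0.001
grasp_force: 0.0
```

>>> send_rows --pt "0 0.001 0" --pt "0 0.002 0" --pt "-0.001 0.003 0" --pt "-0.001 0.004 0" --pt "-0.001 0.004 0" --spin '[0, 0, 0, 0, 0]' --grip '[0, 0, 0, 0, 0]'

```text
time: 21.7
tool_pos: [504.8, 142.4, 144.8]
ee_rot: [0.994, 0.114, -0.0, 0.0]
ft_force: [-0.3, 0.2, 0.2]
width: -0.003
grasp_force: 0.0
```

Run:
```python
from h import *
o=get_obs();print(o["tool_pos"],o["ft_force"],o["grasp_force"])
```

```text
[504.81258774 142.42926394 144.79897398] [-0.27400138  0.17042     0.2203042 ] 0.015103400437510572
```

Now slow steps in, watching the force.

>>> send_rows --pt "-0.0001 0.0004 0" --pt "-0.0002 0.0008 0" --pt "-0.0003 0.0012 0" --pt "-0.0004 0.0016 0" --pt "-0.0005 0.002 0" --spin '[0, 0, 0, 0, 0]' --grip '[0, 0, 0, 0, 0]'

```text
time: 22.2
tool_pos: [504.3, 144.5, 144.8]
ee_rot: [0.994, 0.114, -0.0, 0.0]
ft_force: [0.1, -0.2, -0.4]
width: -0.002
grasp_force: 0.1
```

>>> send_rows --pt "0 0.0001 0" --pt "0 0.0002 0" --pt "0 0.0003 0" --pt "0 0.0004 0" --pt "0 0.0005 0" --spin '[0, 0, 0, 0, 0]' --grip '[0, 0, 0, 0, 0]'

```text
time: 22.7
tool_pos: [504.3, 145.0, 144.8]
ee_rot: [0.994, 0.114, -0.0, 0.0]
ft_force: [-0.7, -0.8, 0.2]
width: 0.003
grasp_force: 0.1
```

>>> send_rows --pt "0 0.0001 0" --pt "0 0.0002 0" --pt "0 0.0003 0" --pt "0 0.0004 0" --pt "0 0.0004 0" --spin '[0, 0, 0, 0, 0]' --grip '[0, 0, 0, 0, 0]'

```text
time: 23.2
tool_pos: [504.3, 145.3, 144.8]
ee_rot: [0.994, 0.114, -0.0, 0.0]
ft_force: [-0.3, -2.2, 0.6]
width: -0.004
grasp_force: 0.9
```

Run:
```python
from h import *
o=get_obs();print(o["tool_pos"],o["ft_force"],o["grasp_force"])
```

```text
[504.26389279 145.28257602 144.79359323] [-0.31516568 -2.22777688  0.6156694 ] 0.879425061866641
```

>>> send_rows --pt "0 0 0" --pt "0 -0.0001 0" --pt "0 -0.0001 0" --pt "0 -0.0002 0" --pt "0 -0.0002 0" --spin '[0, 0, 0, 0, 0]' --grip '[0, 0, 0, 0, 0]'

```text
time: 23.7
tool_pos: [504.3, 145.2, 144.8]
ee_rot: [0.994, 0.114, 0.0, 0.0]
ft_force: [-0.1, -2.1, 0.4]
width: -0.003
grasp_force: 0.6
```

>>> send_rows --pt "0 -0.0001 0" --pt "0 -0.0001 0" --pt "0 -0.0002 0" --pt "0 -0.0002 0" --pt "0 -0.0002 0" --spin '[0, 0, 0, 0, 0]' --grip '[0, 0, 0, 0, 0]'

```text
time: 24.2
tool_pos: [504.3, 145.0, 144.8]
ee_rot: [0.994, 0.114, 0.0, 0.0]
ft_force: [-0.3, -0.0, -0.1]
width: -0.0
grasp_force: 0.1
```

>>> send_rows --pt "0 -0.0001 0" --pt "0 -0.0002 0" --pt "0 -0.0003 0" --pt "0 -0.0004 0" --pt "0 -0.0005 0" --spin '[0, 0, 0, 0, 0]' --grip '[0, 0, 0, 0, 0]'

```text
time: 24.7
tool_pos: [504.3, 144.5, 144.8]
ee_rot: [0.994, 0.114, -0.0, 0.0]
ft_force: [-0.4, 1.2, 0.5]
width: -0.005
grasp_force: 0.0
```

>>> send_rows --pt "0 -0.0003 0" --pt "0 -0.001 0" --pt "0 -0.002 0" --pt "0.001 -0.005 0" --pt "0.002 -0.01 0" --spin '[0, 0, 0, 0, 0]' --grip '[0, 0, 0, 0, 0]'

```text
time: 25.2
tool_pos: [506.4, 134.3, 144.8]
ee_rot: [0.993, 0.114, 0.0, 0.0]
ft_force: [0.4, 0.1, -0.1]
width: -0.0
grasp_force: 0.0
```

>>> send_rows --pt "0.002 -0.01 0" --pt "0.005 -0.025 0" --pt "0.01 -0.05 0" --pt "0.01 -0.05 0.03" --pt "0.01 -0.05 0.08" --spin '[0, 0, 0, 0, 0]' --grip '[0, 0, 0, 0, 0]'

```text
time: 25.7
tool_pos: [515.4, 82.6, 223.4]
ee_rot: [0.994, 0.113, -0.003, -0.0]
ft_force: [0.2, 0.2, 1.0]
width: -0.005
grasp_force: 0.0
```

>>> send_rows --pt "0 0 0" --pt "0 0 0" --pt "0 0 0" --pt "0 0 0" --pt "0 0 0" --spin '[0, 0, 0, 0, 0]' --grip '[0, 0, 0, 0, 0]'

```text
time: 26.2
tool_pos: [516.0, 84.4, 223.9]
ee_rot: [0.994, 0.114, -0.001, -0.0]
ft_force: [0.4, -1.0, 0.3]
width: 0.001
grasp_force: 0.0
```

```bash
python3 e.py | sed -n '/now/,$p'
```

```text
now
[ 126    7   39  184 2035] -167.15 [559.2 200.4] 103.8
[ 173   59   38  170 1781] -164.3 [549.1 171.3] 103.0
```

```bash
cat > f.py <<'E'
from h import *
import sys
H=np.array([607,187.5]);a=np.radians(13);xc=np.array([np.cos(a),np.sin(a)]);yc=np.array([-xc[1],xc[0]])
for n in sys.argv[1:]:
    o=load(n);im=cv2.imread(f"pics/{n}.png")
    for r in (30,60,90,120,145):
        t=np.arange(-24,24,2)
        X=np.c_[H-r*xc+t[:,None]*yc,np.full(len(t),185)]
        px=proj(X,o).astype(np.float32)
        v=cv2.remap(im,px[None,:,0].copy(),px[None,:,1].copy(),cv2.INTER_LINEAR)[0]
        print(n,r,px[0].round(),v[:,1].tolist())
E
python3 f.py w9 w11
```

```text
w9 30 [338.  72.] [125, 124, 124, 123, 124, 125, 95, 45, 107, 52, 155, 168, 165, 162, 160, 152, 170, 168, 74, 53, 163, 161, 160, 160]
w9 60 [337. 156.] [143, 142, 141, 139, 139, 133, 52, 52, 53, 52, 163, 167, 165, 162, 160, 143, 171, 170, 67, 63, 164, 165, 164, 163]
w9 90 [336. 230.] [115, 117, 119, 122, 124, 103, 52, 53, 53, 63, 161, 162, 161, 159, 156, 149, 160, 160, 64, 72, 159, 158, 158, 156]
w9 120 [335. 295.] [9, 7, 24, 36, 21, 7, 8, 9, 9, 9, 5, 9, 8, 19, 86, 49, 51, 22, 8, 9, 16, 11, 7, 10]
w9 145 [335. 344.] [14, 11, 129, 137, 125, 12, 11, 9, 12, 8, 9, 9, 8, 9, 9, 8, 8, 7, 8, 7, 20, 28, 28, 26]
w11 30 [223.  81.] [59, 54, 48, 49, 99, 65, 59, 58, 58, 113, 176, 174, 172, 170, 167, 97, 70, 72, 66, 56, 56, 133, 170, 169]
w11 60 [227. 134.] [60, 60, 60, 59, 60, 60, 60, 59, 66, 166, 177, 175, 173, 172, 149, 68, 71, 73, 67, 58, 57, 139, 173, 173]
w11 90 [231. 182.] [59, 60, 60, 60, 60, 59, 60, 60, 122, 177, 175, 176, 173, 169, 88, 68, 71, 74, 66, 58, 58, 147, 174, 173]
w11 120 [234. 227.] [60, 59, 59, 59, 60, 59, 60, 71, 168, 174, 174, 173, 172, 127, 72, 69, 71, 73, 64, 58, 58, 152, 171, 171]
w11 145 [237. 261.] [140, 137, 77, 60, 60, 60, 59, 124, 171, 171, 171, 171, 166, 78, 61, 62, 62, 61, 59, 57, 59, 151, 170, 170]
```

>>> send_rows --pt "0 0 0" --pt "0 0 0" --pt "0 0 0" --pt "0 0 0" --pt "0 0 0" --spin '[0, 0, 0, 0, 0]' --grip '[0, 0, 0, 0, 0]'

```text
time: 26.75
tool_pos: [516.3, 84.5, 224.8]
ee_rot: [0.994, 0.114, 0.0, 0.0]
ft_force: [0.7, -0.1, 0.5]
width: -0.0
grasp_force: 0.0
```

```bash
python3 -c "
from h import *
snap('w12')"; python3 f.py w10 w12 | grep -E ' (30|120|145) '
```

```text
w10 30 [223.  81.] [58, 52, 47, 49, 107, 62, 59, 59, 59, 138, 177, 175, 172, 170, 168, 80, 69, 72, 67, 56, 56, 136, 170, 169]
w10 120 [234. 226.] [60, 60, 60, 60, 60, 60, 62, 152, 175, 174, 174, 172, 157, 46, 72, 68, 70, 72, 65, 58, 58, 153, 172, 172]
w10 145 [236. 261.] [138, 89, 60, 60, 60, 59, 106, 172, 172, 171, 171, 170, 71, 58, 62, 62, 62, 62, 58, 58, 59, 150, 170, 170]
w12 30 [224.  82.] [59, 54, 48, 48, 102, 67, 58, 58, 58, 115, 177, 175, 173, 170, 168, 96, 70, 72, 67, 56, 55, 142, 170, 170]
w12 120 [235. 227.] [60, 60, 60, 59, 60, 59, 60, 75, 166, 174, 173, 173, 171, 121, 72, 68, 71, 73, 64, 58, 59, 154, 172, 170]
w12 145 [237. 261.] [139, 137, 81, 59, 60, 59, 60, 118, 172, 171, 170, 170, 166, 75, 61, 62, 62, 62, 58, 58, 60, 151, 169, 170]
```

The door is static but about 2° open, from a small rebound. I'll repeat: stop right at first touch with near-zero force, hold, then withdraw quickly.

>>> send_rows --pt "0 0 -0.03" --pt "0 0 -0.06" --pt "0 0 -0.08" --pt "0 0 -0.08" --pt "-0.002 0.01 -0.08" --spin '[0, 0, 0, 0, 0]' --grip '[0, 0, 0, 0, 0]'

```text
time: 27.3
tool_pos: [514.7, 94.2, 145.2]
ee_rot: [0.994, 0.113, 0.0, 0.0]
ft_force: [-0.4, 1.3, -0.2]
width: -0.001
grasp_force: 0.0
```

>>> send_rows --pt "-0.003 0.015 0" --pt "-0.006 0.03 0" --pt "-0.008 0.04 0" --pt "-0.009 0.044 0" --pt "-0.01 0.045 0" --spin '[0, 0, 0, 0, 0]' --grip '[0, 0, 0, 0, 0]'

```text
time: 27.8
tool_pos: [504.1, 140.3, 145.0]
ee_rot: [0.993, 0.114, 0.0, 0.0]
ft_force: [0.0, -0.3, -0.2]
width: -0.001
grasp_force: 0.0
```

>>> send_rows --pt "0 0.0005 0" --pt "0 0.001 0" --pt "0 0.0015 0" --pt "0 0.002 0" --pt "0 0.0025 0" --spin '[0, 0, 0, 0, 0]' --grip '[0, 0, 0, 0, 0]'

```text
time: 28.3
tool_pos: [504.4, 141.8, 144.8]
ee_rot: [0.994, 0.114, -0.0, 0.0]
ft_force: [0.9, -0.5, 0.1]
width: 0.002
grasp_force: 0.0
```

>>> send_rows --pt "0 0.0005 0" --pt "0 0.001 0" --pt "0 0.0014 0" --pt "0 0.0017 0" --pt "0 0.002 0" --spin '[0, 0, 0, 0, 0]' --grip '[0, 0, 0, 0, 0]'

```text
time: 28.8
tool_pos: [504.3, 144.0, 144.8]
ee_rot: [0.994, 0.114, 0.0, 0.0]
ft_force: [-0.0, 0.7, 0.8]
width: 0.005
grasp_force: 0.1
```

>>> send_rows --pt "0 0.0002 0" --pt "0 0.0004 0" --pt "0 0.0006 0" --pt "0 0.0008 0" --pt "0 0.0008 0" --spin '[0, 0, 0, 0, 0]' --grip '[0, 0, 0, 0, 0]'

```text
time: 29.3
tool_pos: [504.3, 144.8, 144.8]
ee_rot: [0.994, 0.114, 0.0, 0.0]
ft_force: [0.3, -0.3, 0.3]
width: 0.002
grasp_force: 0.1
```

```bash
python3 - <<'E'
from h import *
o=snap("w13");print(o["tool_pos"],o["ft_force"],o["grasp_force"])
E
python3 f.py w13
```

```text
[504.31702232 144.81002108 144.81939233] [ 0.29723846 -0.30058542  0.34273085] 0.08767797000473365
w13 30 [334.  74.] [125, 124, 124, 125, 126, 99, 59, 44, 88, 50, 166, 168, 165, 163, 160, 143, 170, 168, 79, 48, 162, 162, 160, 160]
w13 60 [334. 157.] [142, 140, 139, 139, 139, 74, 52, 52, 52, 66, 168, 168, 165, 163, 160, 146, 171, 170, 75, 52, 165, 164, 164, 163]
w13 90 [333. 231.] [118, 119, 121, 125, 126, 55, 52, 51, 52, 102, 162, 162, 162, 160, 156, 159, 161, 160, 66, 56, 159, 158, 158, 157]
w13 120 [332. 296.] [7, 10, 36, 34, 10, 9, 9, 9, 9, 8, 8, 8, 8, 26, 72, 41, 44, 8, 7, 13, 17, 15, 18, 8]
w13 145 [332. 345.] [11, 94, 137, 137, 23, 17, 8, 9, 7, 8, 9, 9, 8, 9, 10, 8, 8, 6, 9, 10, 26, 28, 25, 25]
```

>>> send_rows --pt "0 0.0001 0" --pt "0 0.0002 0" --pt "0 0.0003 0" --pt "0 0.0004 0" --pt "0 0.0004 0" --spin '[0, 0, 0, 0, 0]' --grip '[0, 0, 0, 0, 0]'

```text
time: 29.85
tool_pos: [504.3, 145.1, 144.8]
ee_rot: [0.994, 0.114, -0.0, 0.0]
ft_force: [0.1, -1.0, -0.5]
width: 0.002
grasp_force: 0.4
```

```bash
python3 -c "
from h import *
o=get_obs();print(o['tool_pos'],o['ft_force'],o['grasp_force'])"
```

```text
[504.26791237 145.12781243 144.79930184] [ 0.10044669 -0.98824453 -0.54776608] 0.3511920024175197
```

>>> send_rows --pt "0 0 0" --pt "0 0 0" --pt "0.006 -0.025 0" --pt "0.01 -0.045 0" --pt "0.012 -0.06 0" --spin '[0, 0, 0, 0, 0]' --grip '[0, 0, 0, 0, 0]'

```text
time: 30.35
tool_pos: [516.6, 84.2, 144.8]
ee_rot: [0.994, 0.114, 0.0, 0.0]
ft_force: [0.6, -0.8, -0.1]
width: -0.001
grasp_force: 0.0
```

```bash
python3 -c "
from h import *
o=snap('w14')"; python3 f.py w14
```

```text
w14 30 [161.  69.] [54, 51, 132, 63, 64, 64, 63, 63, 62, 149, 179, 177, 176, 175, 174, 81, 85, 84, 79, 60, 60, 59, 59, 58]
w14 60 [171. 153.] [66, 66, 66, 65, 66, 66, 65, 65, 122, 184, 183, 183, 182, 181, 92, 84, 89, 88, 84, 63, 62, 62, 62, 63]
w14 90 [180. 227.] [66, 66, 66, 66, 66, 66, 65, 88, 184, 184, 184, 184, 182, 111, 83, 22, 23, 21, 23, 63, 63, 63, 63, 67]
w14 120 [188. 293.] [65, 65, 65, 65, 66, 65, 68, 175, 182, 182, 182, 180, 133, 67, 67, 67, 66, 66, 66, 62, 62, 61, 62, 72]
w14 145 [194. 342.] [27, 27, 27, 16, 10, 13, 11, 12, 13, 11, 12, 13, 12, 12, 12, 12, 37, 62, 65, 61, 60, 61, 61, 80]
```

>>> send_rows --pt "0 0 0.02" --pt "0 0 0.05" --pt "0 0 0.08" --pt "0 0 0.08" --pt "0 0 0.08" --spin '[0, 0, 0, 0, 0]' --grip '[0, 0, 0, 0, 0]'

```text
time: 30.9
tool_pos: [516.2, 85.4, 225.0]
ee_rot: [0.994, 0.114, 0.0, 0.0]
ft_force: [-0.2, -0.2, -0.3]
width: 0.0
grasp_force: 0.0
```

```bash
python3 -c "
from h import *
o=snap('w15')"; python3 f.py w15
```

```text
w15 30 [226.  82.] [59, 54, 47, 48, 108, 65, 57, 58, 57, 136, 177, 175, 173, 170, 167, 82, 70, 71, 66, 57, 54, 143, 169, 169]
w15 60 [229. 134.] [60, 59, 59, 59, 59, 59, 59, 59, 90, 176, 178, 175, 173, 171, 111, 68, 71, 73, 66, 57, 58, 144, 172, 173]
w15 90 [233. 182.] [59, 59, 60, 60, 59, 59, 60, 65, 160, 177, 177, 175, 172, 147, 70, 68, 71, 73, 65, 58, 59, 153, 173, 173]
w15 120 [236. 227.] [60, 60, 60, 59, 60, 59, 59, 131, 174, 174, 174, 173, 166, 55, 70, 68, 70, 72, 64, 58, 59, 154, 171, 171]
w15 145 [239. 261.] [139, 118, 61, 59, 60, 59, 78, 166, 171, 171, 170, 171, 115, 57, 61, 62, 62, 62, 59, 57, 62, 157, 169, 169]
```

The door springs back about 2° each time it is released. My push at r=110 loads the hinge slack (the hinge end shifts too). I'll push right over the stop near the free edge (r≈150) instead.

>>> send_rows --pt "-0.02 0 0" --pt "-0.045 0.005 -0.02" --pt "-0.045 0.01 -0.05" --pt "-0.046 0.02 -0.08" --pt "-0.047 0.03 -0.08" --spin '[0, 0, 0, 0, 0]' --grip '[0, 0, 0, 0, 0]'

```text
time: 31.45
tool_pos: [467.0, 115.3, 141.3]
ee_rot: [0.994, 0.114, -0.004, -0.0]
ft_force: [-0.3, 0.8, 0.5]
width: 0.0
grasp_force: 0.0
```

>>> send_rows --pt "0 0.004 0" --pt "-0.001 0.008 0" --pt "-0.001 0.011 0" --pt "-0.002 0.013 0" --pt "-0.002 0.014 0" --spin '[0, 0, 0, 0, 0]' --grip '[0, 0, 0, 0, 0]'

```text
time: 31.95
tool_pos: [467.3, 129.3, 145.3]
ee_rot: [0.994, 0.114, 0.0, 0.0]
ft_force: [-1.1, 0.2, 0.4]
width: 0.001
grasp_force: 0.0
```

>>> send_rows --pt "0 0.001 0" --pt "-0.0005 0.002 0" --pt "-0.0005 0.003 0" --pt "-0.001 0.0035 0" --pt "-0.001 0.004 0" --spin '[0, 0, 0, 0, 0]' --grip '[0, 0, 0, 0, 0]'

```text
time: 32.45
tool_pos: [466.2, 133.2, 144.8]
ee_rot: [0.994, 0.114, -0.0, 0.0]
ft_force: [-0.5, -0.8, 0.6]
width: -0.004
grasp_force: 0.0
```

```bash
python3 - <<'E'
from h import *
o=snap("w16");print(o["tool_pos"],o["ft_force"],o["grasp_force"])
E
python3 f.py w16
```

```text
[466.23582509 133.18646047 144.78414433] [-0.52736193 -0.79804299  0.6464312 ] 0.0020890449741273187
w16 30 [327. -56.] [0, 0, 0, 0, 0, 0, 0, 0, 0, 0, 0, 0, 0, 0, 0, 0, 0, 0, 0, 0, 0, 0, 0, 0]
w16 60 [327.  44.] [131, 129, 126, 122, 102, 70, 52, 52, 50, 151, 159, 159, 157, 154, 144, 169, 168, 166, 71, 49, 161, 160, 159, 158]
w16 90 [326. 132.] [138, 136, 134, 133, 56, 54, 53, 54, 84, 162, 162, 161, 159, 157, 167, 176, 175, 166, 51, 52, 168, 168, 168, 166]
w16 120 [326. 208.] [37, 29, 66, 64, 33, 54, 54, 53, 150, 159, 159, 159, 158, 138, 55, 55, 56, 55, 52, 53, 163, 163, 163, 162]
w16 145 [326. 265.] [35, 6, 41, 47, 48, 19, 17, 17, 102, 157, 156, 156, 155, 52, 17, 52, 55, 55, 53, 54, 158, 159, 159, 158]
```

>>> send_rows --pt "0 0.0005 0" --pt "0 0.001 0" --pt "-0.0005 0.0015 0" --pt "-0.0005 0.002 0" --pt "-0.0005 0.0025 0" --spin '[0, 0, 0, 0, 0]' --grip '[0, 0, 0, 0, 0]'

```text
time: 33.0
tool_pos: [465.8, 135.7, 144.8]
ee_rot: [0.994, 0.114, 0.0, 0.0]
ft_force: [0.2, -0.2, -0.4]
width: -0.003
grasp_force: 0.1
```

>>> send_rows --pt "0 0.0003 0" --pt "0 0.0006 0" --pt "0 0.0009 0" --pt "0 0.0012 0" --pt "0 0.0015 0" --spin '[0, 0, 0, 0, 0]' --grip '[0, 0, 0, 0, 0]'

```text
time: 33.5
tool_pos: [465.7, 136.9, 144.8]
ee_rot: [0.993, 0.114, -0.0, 0.0]
ft_force: [0.8, -4.8, 0.4]
width: -0.002
grasp_force: 2.6
```

```bash
python3 - <<'E'
from h import *
o=snap("w17");print(o["tool_pos"],o["ft_force"],o["grasp_force"])
E
python3 f.py w17 | tail -4
```

```text
[465.72843654 136.880625   144.7808784 ] [ 0.76977623 -4.81899582  0.42139039] 2.614167323336005
w17 60 [338.  46.] [129, 128, 126, 123, 119, 116, 78, 51, 51, 52, 157, 158, 156, 154, 152, 140, 168, 166, 65, 52, 161, 160, 159, 159]
w17 90 [336. 133.] [136, 135, 133, 131, 131, 116, 52, 52, 53, 75, 160, 160, 159, 157, 155, 154, 175, 173, 64, 61, 168, 168, 167, 166]
w17 120 [335. 209.] [67, 38, 35, 27, 71, 45, 39, 52, 53, 107, 157, 157, 157, 156, 154, 55, 56, 54, 51, 74, 162, 162, 161, 161]
w17 145 [335. 266.] [46, 46, 24, 6, 44, 46, 46, 25, 24, 24, 125, 153, 153, 154, 147, 42, 55, 54, 50, 81, 157, 157, 157, 156]
```

>>> send_rows --pt "0 -0.0001 0" --pt "0 -0.0002 0" --pt "0 -0.0003 0" --pt "0 -0.0004 0" --pt "0 -0.0005 0" --spin '[0, 0, 0, 0, 0]' --grip '[0, 0, 0, 0, 0]'

```text
time: 34.05
tool_pos: [465.8, 136.7, 144.8]
ee_rot: [0.994, 0.114, -0.0, 0.0]
ft_force: [-1.7, -2.8, -0.1]
width: -0.001
grasp_force: 1.4
```

>>> send_rows --pt "0 -0.0001 0" --pt "0 -0.0002 0" --pt "0 -0.0003 0" --pt "0 -0.0004 0" --pt "0 -0.0004 0" --spin '[0, 0, 0, 0, 0]' --grip '[0, 0, 0, 0, 0]'

```text
time: 34.55
tool_pos: [465.9, 136.4, 144.8]
ee_rot: [0.994, 0.114, 0.0, -0.0]
ft_force: [-0.0, 0.8, -0.4]
width: 0.002
grasp_force: 0.1
```

```bash
python3 - <<'E'
from h import *
o=snap("w18");print(o["tool_pos"],o["ft_force"],o["grasp_force"])
E
python3 f.py w18 | tail -4
```

```text
[465.851282   136.42681486 144.83927859] [-0.03518065  0.80326401 -0.40426873] 0.1246263028588146
w18 60 [336.  46.] [129, 129, 126, 123, 119, 99, 61, 51, 50, 57, 159, 158, 156, 154, 152, 140, 168, 166, 65, 53, 161, 160, 159, 158]
w18 90 [335. 133.] [136, 135, 133, 131, 131, 89, 52, 53, 52, 81, 161, 160, 160, 157, 155, 162, 174, 173, 62, 62, 168, 168, 167, 167]
w18 120 [334. 209.] [45, 36, 33, 28, 70, 39, 47, 52, 53, 118, 158, 157, 157, 156, 154, 55, 55, 54, 51, 67, 162, 162, 161, 161]
w18 145 [334. 266.] [46, 46, 9, 7, 46, 46, 44, 25, 24, 23, 150, 154, 153, 154, 143, 46, 54, 54, 51, 76, 157, 157, 156, 156]
```

>>> send_rows --pt "0 -0.0001 0" --pt "0 -0.0002 0" --pt "0 -0.0002 0" --pt "0 -0.0002 0" --pt "0 -0.0002 0" --spin '[0, 0, 0, 0, 0]' --grip '[0, 0, 0, 0, 0]'

```text
time: 35.1
tool_pos: [465.8, 136.1, 144.8]
ee_rot: [0.994, 0.114, 0.0, 0.0]
ft_force: [-0.1, 0.4, 0.0]
width: -0.006
grasp_force: 0.0
```

>>> send_rows --pt "0 -0.001 0" --pt "0 -0.003 0" --pt "0 -0.006 0" --pt "0 -0.01 0" --pt "0 -0.014 0" --spin '[0, 0, 0, 0, 0]' --grip '[0, 0, 0, 0, 0]'

```text
time: 35.6
tool_pos: [465.8, 121.7, 144.8]
ee_rot: [0.994, 0.114, 0.0, 0.0]
ft_force: [0.5, -0.8, 0.4]
width: 0.001
grasp_force: 0.0
```

```bash
python3 - <<'E'
from h import *
o=snap("w19");print(o["tool_pos"],o["ft_force"],o["grasp_force"])
E
python3 f.py w19 | tail -4
```

```text
[465.7808407  121.67761028 144.80214451] [ 0.45154756 -0.75437009  0.44131732] 0.0
w19 60 [295.  35.] [139, 112, 82, 55, 55, 55, 55, 56, 55, 139, 166, 165, 163, 161, 158, 171, 33, 66, 56, 53, 60, 164, 162, 162]
w19 90 [297. 123.] [148, 66, 58, 58, 57, 57, 57, 58, 61, 168, 169, 169, 167, 166, 132, 37, 27, 69, 58, 55, 70, 172, 171, 170]
w19 120 [298. 201.] [35, 40, 39, 58, 58, 58, 58, 57, 119, 168, 168, 168, 167, 165, 63, 60, 29, 70, 57, 56, 81, 170, 170, 169]
w19 145 [299. 258.] [11, 8, 71, 149, 147, 65, 58, 57, 157, 166, 166, 165, 166, 130, 55, 60, 59, 60, 57, 56, 92, 167, 166, 166]
```

>>> send_rows --pt "0.01 -0.036 0" --pt "0.02 -0.036 0.02" --pt "0.03 -0.036 0.05" --pt "0.05 -0.036 0.08" --pt "0.05 -0.036 0.08" --spin '[0, 0, 0, 0, 0]' --grip '[0, 0, 0, 0, 0]'

```text
time: 36.15
tool_pos: [518.9, 85.8, 228.2]
ee_rot: [0.994, 0.113, 0.003, 0.0]
ft_force: [0.1, -0.3, 0.0]
width: 0.001
grasp_force: 0.0
```

>>> send_rows --pt "0 0 0" --pt "0 0 0" --pt "0 0 0" --pt "0 0 0" --pt "0 0 0" --spin '[0, 0, 0, 0, 0]' --grip '[0, 0, 0, 0, 0]'

```text
time: 36.65
tool_pos: [515.5, 86.1, 224.4]
ee_rot: [0.994, 0.114, -0.0, 0.0]
ft_force: [-0.3, 1.1, -0.9]
width: 0.004
grasp_force: 0.0
```

```bash
python3 - <<'E'
from h import *
o=snap("w20");print(o["tool_pos"],o["ft_force"],o["grasp_force"])
E
python3 f.py w20
python3 - <<'E'
from h import *
# sub-pixel edges: door front/back edge and cabinet top front edge vs r, on their own planes
H=np.array([607,187.5]);a=np.radians(13);xc=np.array([np.cos(a),np.sin(a)]);yc=np.array([-xc[1],xc[0]])
def edge(n,z,t0,t1,sg):
    o=load(n);im=cv2.imread(f"pics/{n}.png");R=np.arange(25,150,5);out=[]
    t=np.arange(t0,t1,.25)
    for r in R:
        px=proj(np.c_[H-r*xc+t[:,None]*yc,np.full(len(t),z)],o).astype(np.float32)
        v=cv2.remap(im,px[None,:,0].copy(),px[None,:,1].copy(),cv2.INTER_LINEAR)[0,:,1].astype(float)
        g=np.gradient(v)*sg;out.append(t[np.argmax(g)])
    p=np.polyfit(R,out,1);q=np.array(out)-np.polyval(p,R);k=abs(q)<1.5;p=np.polyfit(R[k],np.array(out)[k],1)
    return np.degrees(np.arctan(p[0])).round(2),np.polyval(p,[0,150]).round(1)
for n in("w12","w15","w20"):
    print(n,"door front",edge(n,185,-16,-1,1),"cab",edge(n,200,4,30,1))
E
```

```text
[515.54237144  86.09363642 224.44939446] [-0.29902788  1.0580169  -0.89759364] 0.0
w20 30 [227.  81.] [58, 56, 48, 48, 90, 74, 58, 58, 58, 109, 177, 174, 173, 170, 168, 95, 70, 71, 66, 56, 55, 139, 169, 169]
w20 60 [230. 133.] [59, 59, 59, 58, 59, 59, 59, 59, 61, 164, 177, 176, 173, 171, 150, 68, 70, 73, 66, 57, 58, 148, 173, 172]
w20 90 [234. 182.] [59, 60, 59, 59, 60, 60, 60, 59, 112, 176, 176, 175, 173, 169, 95, 68, 70, 73, 65, 57, 59, 153, 173, 173]
w20 120 [237. 226.] [59, 59, 60, 59, 59, 60, 59, 66, 162, 174, 173, 173, 171, 136, 70, 69, 69, 72, 63, 58, 59, 154, 172, 171]
w20 145 [240. 261.] [139, 139, 101, 59, 59, 59, 58, 101, 171, 170, 170, 170, 169, 86, 61, 62, 62, 62, 58, 57, 62, 157, 169, 169]
w12 door front (np.float64(-2.07), array([ -5. , -10.4])) cab (np.float64(-0.19), array([10.7, 10.1]))
w15 door front (np.float64(-2.64), array([ -4.9, -11.9])) cab (np.float64(-0.22), array([10.7, 10.1]))
w20 door front (np.float64(-1.95), array([ -5. , -10.1])) cab (np.float64(-0.27), array([10.7, 10. ]))
```

The door is still 1.7° open. Pushing at the top edge likely rolls it within the hinge slack. I'll push at mid-height on the knob instead, with the back of an open finger so the gripper body stays clear of the door and cabinet.

>>> send_rows --pt "-0.01 -0.015 0" --pt "-0.027 -0.03 0" --pt "-0.027 -0.03 -0.03" --pt "-0.027 -0.03 -0.06" --pt "-0.027 -0.03 -0.06" --spin '[0, 0, 0, 0, 0]' --grip '[0.5, 1, 1, 1, 1]'

```text
time: 37.2
tool_pos: [486.6, 55.4, 162.3]
ee_rot: [0.994, 0.113, -0.003, -0.0]
ft_force: [-0.1, 0.2, 0.4]
width: 0.845
grasp_force: 0.0
```

>>> send_rows --pt "0 0 -0.025" --pt "0 0 -0.05" --pt "0 0 -0.075" --pt "0 0 -0.09" --pt "0 0 -0.09" --spin '[0, 0, 0, 0, 0]' --grip '[1, 1, 1, 1, 1]'

```text
time: 37.7
tool_pos: [488.3, 55.8, 74.4]
ee_rot: [0.994, 0.114, -0.001, -0.0]
ft_force: [-0.5, -0.8, 1.0]
width: 0.999
grasp_force: 0.0
```

>>> send_rows --pt "0 0.001 0" --pt "0 0.003 0" --pt "-0.001 0.005 0" --pt "-0.001 0.007 0" --pt "-0.001 0.007 0" --spin '[0, 0, 0, 0, 0]' --grip '[1, 1, 1, 1, 1]'

```text
time: 38.2
tool_pos: [487.9, 63.4, 75.2]
ee_rot: [0.993, 0.114, 0.0, 0.0]
ft_force: [0.2, 1.1, 1.2]
width: 0.999
grasp_force: 0.0
```

```bash
cat > g.py <<'E'
from h import *
import sys
H=np.array([607,187.5]);a=np.radians(13);xc=np.array([np.cos(a),np.sin(a)]);yc=np.array([-xc[1],xc[0]])
def edge(n,z,t0,t1,sg):
    o=load(n);im=cv2.imread(f"pics/{n}.png");R=np.arange(25,150,5);out=[]
    t=np.arange(t0,t1,.25)
    for r in R:
        px=proj(np.c_[H-r*xc+t[:,None]*yc,np.full(len(t),z)],o).astype(np.float32)
        v=cv2.remap(im,px[None,:,0].copy(),px[None,:,1].copy(),cv2.INTER_LINEAR)[0,:,1].astype(float)
        out.append(t[np.argmax(np.gradient(v)*sg)])
    out=np.array(out);m=abs(out-np.median(out))<7;p=np.polyfit(R[m],out[m],1);k=m&(abs(out-np.polyval(p,R))<1.5);p=np.polyfit(R[k],out[k],1)
    return np.degrees(np.arctan(p[0])).round(2),np.polyval(p,[0,150]).round(1),k.sum()
n=sys.argv[1]
o=snap(n);print(o["tool_pos"],o["ft_force"])
print("door front",edge(n,185,-16,-1,1),"cab",edge(n,200,4,30,1))
E
python3 g.py w21
```

```text
[487.86763402  63.37866187  75.20970556] [0.20711149 1.11834431 1.16331342]
door front (np.float64(0.0), array([-16., -16.]), np.int64(25)) cab (np.float64(-0.0), array([4., 4.]), np.int64(25))
```

>>> send_rows --pt "0 0.001 0" --pt "0 0.002 0" --pt "-0.001 0.003 0" --pt "-0.001 0.004 0" --pt "-0.001 0.005 0" --spin '[0, 0, 0, 0, 0]' --grip '[1, 1, 1, 1, 1]'

```text
time: 38.75
tool_pos: [486.8, 68.2, 74.8]
ee_rot: [0.994, 0.114, -0.0, 0.0]
ft_force: [0.2, 0.5, -0.4]
width: 0.998
grasp_force: 0.0
```

>>> send_rows --pt "0 0.0005 0" --pt "0 0.001 0" --pt "0 0.0015 0" --pt "-0.0005 0.002 0" --pt "-0.0005 0.0025 0" --spin '[0, 0, 0, 0, 0]' --grip '[1, 1, 1, 1, 1]'

```text
time: 39.25
tool_pos: [486.2, 70.6, 74.8]
ee_rot: [0.994, 0.114, -0.0, 0.0]
ft_force: [0.1, -0.4, -0.3]
width: 0.998
grasp_force: 0.0
```

>>> send_rows --pt "0 0.0005 0" --pt "0 0.001 0" --pt "0 0.0015 0" --pt "-0.0005 0.002 0" --pt "-0.0005 0.0025 0" --spin '[0, 0, 0, 0, 0]' --grip '[1, 1, 1, 1, 1]'

```text
time: 39.75
tool_pos: [485.7, 73.1, 74.8]
ee_rot: [0.994, 0.114, -0.0, 0.0]
ft_force: [-0.3, -0.5, -0.1]
width: 1.0
grasp_force: 0.0
```

>>> send_rows --pt "0 0.0005 0" --pt "0 0.001 0" --pt "0 0.0015 0" --pt "0 0.0015 0" --pt "0 0.0015 0" --spin '[0, 0, 0, 0, 0]' --grip '[1, 1, 1, 1, 1]'

```text
time: 40.25
tool_pos: [485.8, 74.6, 74.8]
ee_rot: [0.994, 0.114, -0.0, 0.0]
ft_force: [-0.2, -0.6, -0.1]
width: 1.002
grasp_force: 0.0
```

>>> send_rows --pt "0 0.0005 0" --pt "0 0.001 0" --pt "0 0.0015 0" --pt "0 0.0015 0" --pt "0 0.0015 0" --spin '[0, 0, 0, 0, 0]' --grip '[1, 1, 1, 1, 1]'

```text
time: 40.75
tool_pos: [485.8, 76.1, 74.8]
ee_rot: [0.994, 0.114, 0.0, 0.0]
ft_force: [-0.5, 0.2, 0.5]
width: 0.994
grasp_force: 0.0
```

>>> send_rows --pt "0 0.0004 0" --pt "0 0.0008 0" --pt "0 0.0012 0" --pt "0 0.0015 0" --pt "0 0.0015 0" --spin '[0, 0, 0, 0, 0]' --grip '[1, 1, 1, 1, 1]'

```text
time: 41.25
tool_pos: [485.8, 77.2, 74.8]
ee_rot: [0.993, 0.114, -0.0, 0.0]
ft_force: [-0.3, -5.9, 0.4]
width: 0.999
grasp_force: 0.0
```

>>> send_rows --pt "0 0.0004 0" --pt "0 0.0008 0" --pt "0 0.0012 0" --pt "0 0.0015 0" --pt "0 0.0015 0" --spin '[0, 0, 0, 0, 0]' --grip '[1, 1, 1, 1, 1]'

```text
time: 41.75
tool_pos: [485.8, 77.5, 74.9]
ee_rot: [0.993, 0.114, -0.0, 0.001]
ft_force: [-1.9, -20.2, 2.5]
width: 0.998
grasp_force: 0.0
```

>>> send_rows --pt "0 -0.0003 0" --pt "0 -0.0006 0" --pt "0 -0.0009 0" --pt "0 -0.0012 0" --pt "0 -0.0015 0" --spin '[0, 0, 0, 0, 0]' --grip '[1, 1, 1, 1, 1]'

```text
time: 42.25
tool_pos: [485.8, 77.2, 74.8]
ee_rot: [0.994, 0.114, -0.0, 0.0]
ft_force: [-0.6, -2.3, 0.6]
width: 0.999
grasp_force: 0.0
```

>>> send_rows --pt "0 -0.0001 0" --pt "0 -0.0002 0" --pt "0 -0.0003 0" --pt "0 -0.0004 0" --pt "0 -0.0005 0" --spin '[0, 0, 0, 0, 0]' --grip '[1, 1, 1, 1, 1]'

```text
time: 42.75
tool_pos: [485.8, 77.2, 74.8]
ee_rot: [0.994, 0.114, 0.0, 0.0]
ft_force: [0.2, -2.9, -0.8]
width: 1.0
grasp_force: 0.0
```

>>> send_rows --pt "0 -0.0001 0" --pt "0 -0.0002 0" --pt "0 -0.0003 0" --pt "0 -0.0004 0" --pt "0 -0.0005 0" --spin '[0, 0, 0, 0, 0]' --grip '[1, 1, 1, 1, 1]'

```text
time: 43.25
tool_pos: [485.8, 76.7, 74.8]
ee_rot: [0.994, 0.114, 0.0, 0.0]
ft_force: [0.7, 0.3, -0.8]
width: 0.999
grasp_force: 0.0
```

>>> send_rows --pt "0 0 0" --pt "0 0 0" --pt "0 -0.0001 0" --pt "0 -0.0002 0" --pt "0 -0.0003 0" --spin '[0, 0, 0, 0, 0]' --grip '[1, 1, 1, 1, 1]'

```text
time: 43.75
tool_pos: [485.8, 76.3, 74.8]
ee_rot: [0.994, 0.114, 0.0, 0.0]
ft_force: [-0.1, 0.2, -0.2]
width: 1.001
grasp_force: 0.0
```

>>> send_rows --pt "0 0 0" --pt "0.005 -0.02 0" --pt "0.01 -0.04 0" --pt "0.015 -0.06 0" --pt "0.015 -0.06 0.03" --spin '[0, 0, 0, 0, 0]' --grip '[1, 1, 1, 1, 1]'

```text
time: 44.25
tool_pos: [500.0, 14.6, 102.7]
ee_rot: [0.994, 0.113, -0.002, -0.0]
ft_force: [-0.1, 0.1, 0.4]
width: 1.001
grasp_force: 0.0
```

>>> send_rows --pt "0 0 0.03" --pt "0 0 0.06" --pt "0 0.03 0.1" --pt "0.01 0.05 0.12" --pt "0.014 0.069 0.12" --spin '[0, 0, 0, 0, 0]' --grip '[1, 1, 1, 1, 1]'

```text
time: 44.75
tool_pos: [516.3, 86.2, 228.0]
ee_rot: [0.994, 0.114, 0.003, 0.0]
ft_force: [-0.0, -0.4, -0.2]
width: 0.998
grasp_force: 0.0
```

>>> send_rows --pt "0 0 0" --pt "0 0 0" --pt "0 0 0" --pt "0 0 0" --pt "0 0 0" --spin '[0, 0, 0, 0, 0]' --grip '[1, 1, 1, 1, 1]'

```text
time: 45.25
tool_pos: [514.7, 84.7, 224.6]
ee_rot: [0.994, 0.113, -0.0, 0.0]
ft_force: [1.5, -1.0, 0.5]
width: 1.0
grasp_force: 0.0
```

```bash
python3 g.py w22; python3 f.py w22
```

```text
[514.69430179  84.71995246 224.55999817] [ 1.48993997 -0.99265696  0.50068386]
door front (np.float64(-1.68), array([-4.9, -9.3]), np.int64(24)) cab (np.float64(-0.16), array([10.6, 10.2]), np.int64(25))
w22 30 [225.  79.] [54, 51, 44, 44, 80, 69, 54, 54, 54, 90, 164, 163, 161, 159, 156, 99, 64, 67, 62, 53, 52, 128, 158, 158]
w22 60 [228. 132.] [55, 55, 55, 54, 54, 55, 55, 54, 55, 142, 166, 165, 162, 160, 150, 65, 65, 68, 62, 53, 53, 138, 161, 161]
w22 90 [232. 180.] [54, 55, 56, 56, 56, 56, 55, 56, 83, 162, 164, 164, 162, 160, 106, 63, 64, 67, 61, 53, 53, 138, 162, 161]
w22 120 [235. 225.] [55, 55, 56, 55, 55, 55, 55, 55, 133, 163, 162, 162, 160, 150, 73, 63, 65, 67, 60, 53, 54, 141, 160, 160]
w22 145 [238. 259.] [129, 129, 99, 55, 56, 56, 41, 7, 7, 6, 25, 47, 48, 48, 49, 56, 57, 57, 54, 53, 57, 144, 158, 158]
```

The lower free end of a sagging door would bias this oblique view: a point below z=185 appears shifted outwards. I'll check from directly above the door line.

>>> send_rows --pt "0 0 0.02" --pt "-0.005 0.02 0.03" --pt "-0.01 0.04 0.03" --pt "-0.016 0.07 0.03" --pt "-0.016 0.07 0.03" --spin '[0, 0, 0, 0, 0]' --grip '[1, 1, 1, 1, 1]'

```text
time: 45.8
tool_pos: [498.1, 157.2, 254.9]
ee_rot: [0.993, 0.115, -0.0, -0.0]
ft_force: [0.4, -0.1, -0.8]
width: 1.003
grasp_force: 0.0
```

>>> send_rows --pt "0 0 0" --pt "0 0 0" --pt "0 0 0" --pt "0 0 0" --pt "0 0 0" --spin '[0, 0, 0, 0, 0]' --grip '[1, 1, 1, 1, 1]'

```text
time: 46.3
tool_pos: [498.9, 154.9, 254.8]
ee_rot: [0.994, 0.113, -0.0, 0.0]
ft_force: [0.9, 0.1, 0.4]
width: 1.0
grasp_force: 0.0
```

```bash
python3 g.py w23; python3 f.py w23
```

```text
[498.92269689 154.86172234 254.79907757] [0.91722321 0.11225376 0.43665458]
door front (np.float64(-1.1), array([-4.7, -7.6]), np.int64(25)) cab (np.float64(-0.43), array([11.2, 10.1]), np.int64(25))
w23 30 [344.  83.] [117, 118, 119, 120, 120, 121, 121, 119, 95, 84, 155, 161, 160, 160, 160, 137, 161, 156, 119, 162, 162, 161, 161, 161]
w23 60 [344. 129.] [126, 126, 126, 126, 124, 120, 121, 119, 69, 91, 157, 158, 157, 157, 157, 146, 164, 157, 124, 164, 163, 163, 162, 162]
w23 90 [343. 171.] [119, 120, 120, 121, 121, 121, 120, 114, 55, 126, 155, 155, 154, 154, 149, 152, 164, 155, 129, 163, 162, 162, 162, 162]
w23 120 [342. 211.] [86, 33, 33, 26, 51, 95, 88, 63, 61, 143, 149, 150, 150, 151, 126, 52, 49, 51, 129, 157, 156, 156, 157, 156]
w23 145 [342. 242.] [125, 125, 125, 124, 123, 121, 121, 121, 91, 143, 147, 146, 146, 146, 97, 14, 26, 51, 124, 151, 152, 151, 151, 151]
```

Seen from directly above, the door is within about 0.7° of the cabinet front (roughly 1–2 mm at the free edge), which agrees with the stop contact I felt. The arm is clear, so I'm handing in.

```bash
python3 -c "
from cell import *
print(hand_in())"
```

```text
the job is handed in; nothing more can be done
None
```

The door hangs on both pins and is swung shut to within about 0.7° of the cabinet front by my last measurement; the jar, bottle, hammer and plain panel showed no movement when checked at about 20 s, and I handed in at about 46 s with the arm clear.

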